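Rack the rinsed cup, show the dry one to the rim camera

TASK

Work through the draining stand: hang the rinsed cupping cup that lies in the steel tray upside down over the free post of the stand and let it go, so that it stands square on its rim round the post. Then take the other large cup, the dry one, off its post and hold it up to the inspection camera for a check of its rim: mouth square to the lens, centred on it, rim 9 cm in front of the lens. Finish while still holding it there; leave the small cup on its post, and nothing may touch the camera.

Things in the scene. Friction and masses are not known exactly. Their poses are not given: they have to be found in the camera images.
- wet_cup_centre (a point): Middle of the rinsed cup: white glazed ceramic, round, outside 52 mm across and 62 mm long, wall 4 mm (bore 44 mm wide, 49 mm deep), straight-sided but for the last 12 mm, where it rounds in to a blunt closed end 31 mm across; 0.12 kg give or take. The point is on its axis, half-way along. Its z axis runs along the cup's axis from the closed end to the open mouth. At the start the cup lies on its side in the tray, mouth roughly towards the robot, axis 25 mm above the desk.
- dry_cup_centre (a point): Middle (on the axis, half-way along) of the dry cup, the same in shape and size as the rinsed one; z axis from closed end to mouth. At the start it stands upside down (mouth down) over one of the posts of the stand, its rim on the stand's plate.
- dry_cup_mouth (a point): Centre of the dry cup's open mouth, in the plane of its rim, 31 mm from its middle; same axes.
- small_cup_centre (a point): Middle of a smaller white cup, 38 mm across and 52 mm long, that stands upside down over another post of the stand; it stays there.
- stand: The draining stand: a fixed grey plate, 304 mm long (along its y axis) by 94 mm wide, upper face 14 mm above the desk; origin under its middle, on the desk. Three upright steel posts stand on it in a row along its long axis, at -105, 0 and +105 mm from the middle; the dry cup, the small cup and nothing are on them, in an order that changes.
- free_post: The post with no cup on it; origin at the middle of its foot, on the plate's upper face, 14 mm above the desk. Each post is 42 mm tall, tapering from 27 mm across at the foot (23 mm from 6 mm up) to 12 mm near its rounded top, so a cup goes over it loosely. A cup let go with its rim at the plate drops flat on its rim by itself if it leans less than about 20 degrees.
- dry_post: The like post on which the dry cup stands at the start.
- tray: Fixed shallow steel instrument tray, 127 x 203 x 15 mm (long side along its y), origin at its middle on the desk; rim 15 mm high, inside floor level with the desk. Tweezers lie in it near its +y end, 75 mm from its middle.
- camera: Fixed inspection camera standing on the desk: white weighted foot 92 mm across, short post and a white round head 58 mm across with a ring of small lamps round a dark lens; origin at the middle of the foot on the desk. The highest part of the head is about 135 mm above the desk. The lens looks up and towards the robot.
- lens (a point): Centre of the lens front. z axis: the line of sight, pointing out of the lens, leaning 40 degrees from straight up towards the robot.
- focus (a point): The point on the line of sight 90 mm in front of the lens, where the camera is in focus: the centre of the dry cup's mouth is to be held here, mouth facing the lens (cup's z axis opposite to this z axis). Same axes as the lens.
- wet_cup: The rinsed cup itself, with its origin at the middle of its closed end, z axis towards the mouth (so z points down when it hangs upside down).
- dry_cup: The dry cup itself, with its origin at the middle of its closed end, z axis towards the mouth.
- small_cup: The small cup itself, with its origin at the middle of its closed end, z axis towards the mouth.
- small_post: The like post on which the small cup stands.
Things that resemble listed ones, but are neither listed nor needed, are in the scene too. What is shaped like the wet_cup but pink is not meant.

How it is judged:
By the outcome, as a careful person would: the job done as asked, in the order asked, and still so for the second after the job is handed in, while the arm keeps its last pose, push and grip.
It also fails if it takes over 67 s, if anything falls off the work surface, if the arm or the gripper's body presses on something with over 40 N, if the wrist force passes 120 N, or if a joint passes its speed limit or range.

ROBOT

A 6-joint arm with a two-finger parallel gripper is mounted at the origin on a cart in front of the work surface, level with it; the furniture and walls round the work are solid. World frame = base frame: x ahead of the robot, y to its left, z up, the work surface at z = 0. Lengths are in m, angles in rad, forces in N, time in s.
With the tool pointing down it reaches from about 0.325 to 0.9 m from the base axis. Payload 6.1 kg.
Tool frame: the origin (TCP) lies between the finger pads; the fingertips stand 14 mm ahead of it and the grasp point (between the pads) lies 5 mm behind it; x points along the fingers, y is the direction in which the jaws open and shut, and the axes are right-handed (so a half turn about x gives the same grasp; the last joint's range is limited). The gripper opens to 85 mm and grips with 20 to 120 N. Pads are 22 mm wide; open, the fingers measure 114 mm over their backs; the gripper's body (76 mm by 85 mm) begins 54 mm behind the grasp point. The pads swing forward as they close: fully open they stand 13 mm farther back than shut.
Start: joints at [-1.413, 0.22, 1.526, -0, 1.395, -0.126], TCP at [0.175, -0.6, 0.245] pointing down, gripper open.
Joint ranges: [-2.98, 2.98], [-0.91, 2.08], [0.09, 2.57], [-1.24, 4.39], [0.2, 2.65], [-2.68, 2.68]. Speed limits (rad/s): [2.57, 2.57, 3.01, 3.14, 3.14, 3.14].

INTERFACE

Orientations are given as a unit quaternion [x, y, z, w].
In Python, from cell import env gives the robot as it stands. The module is installed in compiled form; this text tells all that it offers.
- The arm moves only by the shell command python3 -m creep 'ROWS'. ROWS is JSON, a list of rows, each a list of 7 numbers: the closure, from 0 (fully open) to 1 (shut), then the shift along the tool's x, y, z in units of 30 mm (1.0 is 30 mm), then the turn, a rotation vector about the tool's x, y, z in units of 5 degrees (1.0 is 5 degrees). In form: [[grip, x, y, z, ax, ay, az], ...]. A call has 1 to 12 rows; each row shifts and turns the commanded pose from where the row before left it, along the tool's axes as they then stand; what a row does not reach is not made up. A row lasts 1/10 s, in which the tool goes at most 50 mm and 8.59 degrees, less where a joint would pass 70% of its speed; a pose out of reach is approached as far as the arm can. A call is refused whole if a number of a shift passes 1 or a number of a turn 1, either way. A call with a gripper value outside its range is refused whole. The fingers move at their own pace and stop on an object; the grip force is fixed at half the most. Time passes only in rows, so rows that do not move let the fingers close. It gives the time, the measured TCP pose, the force and the opening at its end, in the units of the state.
- env.state(): the state, without advancing time (a new reading comes with each control period).
- env.read_camera(name): name is "scene" or "top"; returns a dict with "color" (420x560x3 uint8, red, green, blue), "fx", "fy", "cx", "cy" (pixels), "distortion" ([k1, k2, p1, p2, k3] as OpenCV has them; the pictures are not rectified), "view" (4x4, takes a point from world to camera coordinates). Camera axes: x right, y down, z forward; pixel columns grow to the right and rows downward; lengths in m; the calibration is good to about 2 mm. A picture is of the moment at which its call begins. There is no depth.
- env.sign_off(): hands the job in, once; it reports no verdict.
Trained networks look in the newest picture that a camera, given by its name, has taken for a name from the list of things; names that differ only in an ending like _2 or _b are one class to them, and where a whole thing is asked for, a point or a joint stands for the part that bears it (a point fixed in the world has none). Each returns a list of dicts, best first, with "confidence" (0 to 1); they miss things now and then, are a little off and sometimes report something else, mostly with a low value. They report only what shows in the picture. A call takes as long as a camera call. They do not tell look-alikes from the thing itself.
- env.find_in(name, camera): "xy" ([column, row] in pixels, amid what is visible of it).
- env.silhouettes(name, camera): "region" (420x560 bool, what is visible of it) and "xy" ([column, row] in pixels, amid what is visible of it).
- env.place_of(name, camera): "xy" ([column, row] in pixels: a listed point, or the origin of a listed thing).
The state is a dict: "time": time; "joint_pos": joint angles; "qd": joint speeds; "effort": joint torques, N m; "tool_pos": TCP position; "orientation": TCP orientation; "contact_force": force on the tool from outside, world axes, zero at the start; "ft_torque": the same for the moment, N m; "grip_width": finger opening in m.
Only numpy, scipy, OpenCV 4.12 (cv2) and the standard library are available. Lean on these libraries where they do the work, as an engineer would, in place of code of your own. Each camera call takes 0.05 s, during which the arm holds its last target.

## Working session

There is one attempt and no reset: what is moved stays moved. The work goes in short steps, Python scripts to look and compute and a shell command to move; the robot and the scene stay as the last step left them, time stands still between calls to the robot, and variables do not carry over. Pictures are saved under pics/ and viewed, and the job is handed in when it is done.

```bash
mkdir -p pics; ls; cat > h.py <<'E'
import numpy as np,cv2
from cell import env
from scipy.spatial.transform import Rotation as R
def snap(n,f=None):
    c=env.read_camera(n)
    if f: cv2.imwrite('pics/'+f,c['color'][:,:,::-1])
    return c
def ray(c,xy):
    K=np.array([[c['fx'],0,c['cx']],[0,c['fy'],c['cy']],[0,0,1]])
    u=cv2.undistortPoints(np.array([[xy]],float),K,np.array(c['distortion'])).ravel()
    V=np.array(c['view']);Rm=V[:3,:3];t=V[:3,3]
    o=-Rm.T@t;d=Rm.T@np.array([u[0],u[1],1]);return o,d/np.linalg.norm(d)
def onz(c,xy,z):
    o,d=ray(c,xy);return o+d*(z-o[2])/d[2]
def proj(c,p):
    K=np.array([[c['fx'],0,c['cx']],[0,c['fy'],c['cy']],[0,0,1]])
    V=np.array(c['view'])
    r,_=cv2.Rodrigues(V[:3,:3]);return cv2.projectPoints(np.array(p,float).reshape(-1,1,3),r,V[:3,3],K,np.array(c['distortion']))[0].reshape(-1,2)
def tri(rays):
    A=np.zeros((3,3));b=np.zeros(3)
    for o,d in rays:
        P=np.eye(3)-np.outer(d,d);A+=P;b+=P@o
    x=np.linalg.solve(A,b);return x,[np.linalg.norm((np.eye(3)-np.outer(d,d))@(x-o)) for o,d in rays]
E
python3 - <<'E'
from h import *
np.set_printoptions(precision=4,suppress=True)
cs={}
for n in('scene','top'):
    c=cs[n]=snap(n,n+'0.png')
    V=np.array(c['view']);print(n,-V[:3,:3].T@V[:3,3],c['fx'],V[2,:3])
    for k in ['wet_cup_centre','wet_cup','dry_cup_centre','dry_cup_mouth','dry_cup','small_cup_centre','stand','free_post','dry_post','small_post','tray','camera','lens','focus']:
        print(n,k,[(np.round(d['xy'],1).tolist(),round(d['confidence'],2)) for d in env.place_of(k,n)][:4])
print(env.state())
E
```

```text
pics
scene [0.0255 0.3864 0.6747] 410.5691707016806 [ 0.6671 -0.4382 -0.6024]
scene wet_cup_centre [([232.4, 319.1], 0.95), ([269.0, 212.6], 0.91)]
scene wet_cup [([220.1, 313.5], 0.66), ([276.2, 208.3], 0.59), ([217.9, 337.7], 0.39)]
scene dry_cup_centre [([341.0, 227.1], 0.9)]
scene dry_cup_mouth [([338.6, 234.4], 0.73), ([220.1, 313.7], 0.22)]
scene dry_cup [([339.5, 217.4], 0.56)]
scene small_cup_centre [([309.9, 255.2], 0.55)]
scene stand [([309.3, 262.1], 0.59)]
scene free_post [([312.6, 255.4], 0.51), ([339.0, 239.8], 0.3)]
scene dry_post [([311.1, 256.4], 0.61), ([337.5, 235.7], 0.55)]
scene small_post []
scene tray [([221.9, 339.1], 0.97), ([280.6, 273.3], 0.29)]
scene camera [([340.4, 218.9], 0.71)]
scene lens [([175.0, 244.6], 0.61), ([277.2, 261.4], 0.58)]
scene focus [([189.8, 233.9], 0.94)]
top [ 0.4928 -0.0003  1.1694] 476.2030646769546 [ 0.1141 -0.016  -0.9933]
top wet_cup_centre [([201.3, 253.4], 0.92), ([306.7, 153.7], 0.7)]
top wet_cup [([321.7, 153.1], 0.86), ([198.0, 239.6], 0.63)]
top dry_cup_centre [([347.9, 219.5], 0.86)]
top dry_cup_mouth [([348.3, 220.3], 0.
[... 175 characters left out ...]
ree_post []
top dry_post [([349.0, 221.0], 0.66)]
top small_post []
top tray [([265.1, 236.0], 0.63), ([188.6, 256.4], 0.58)]
top camera [([190.0, 182.0], 0.76)]
top lens [([182.0, 175.0], 0.61)]
top focus [([179.6, 200.6], 0.9)]
{'time': 1.5, 'joint_pos': array([-1.4131,  0.2204,  1.5265, -0.    ,  1.3947, -0.1261]), 'qd': array([-0.0007,  0.0001,  0.0003,  0.0004,  0.0009, -0.0011]), 'effort': array([ -0.0002, -49.684 , -38.972 ,  -0.0002,   0.001 ,   0.    ]), 'tool_pos': array([ 0.175 , -0.6   ,  0.2453]), 'orientation': array([-0.7, -0.1,  0.7, -0.1]), 'contact_force': array([-0.2885, -0.3451, -0.3463]), 'ft_torque': array([ 0.0117, -0.0594,  0.0127]), 'grip_width': 0.08530987640154825}
```

View pics/scene0.png

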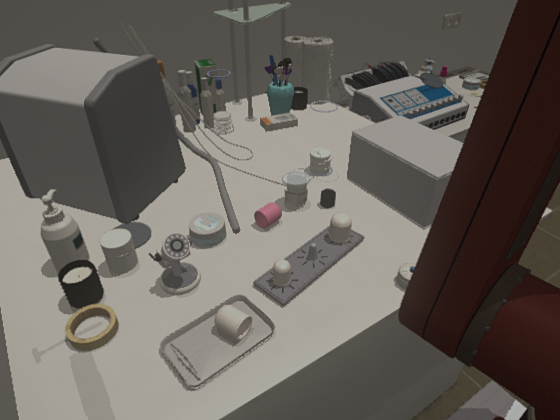

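View pics/top0.png

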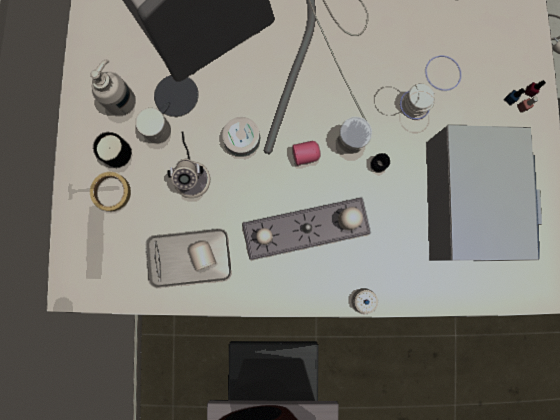

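```bash
python3 - <<'E'
from h import *
for n in('scene','top'):
    c=snap(n)
    im=c['color'][:,:,::-1]
    box=dict(scene=(140,190,380,390),top=(130,130,390,300))[n]
    x0,y0,x1,y1=box
    cv2.imwrite(f'pics/{n}0z.png',cv2.resize(im[y0:y1,x0:x1],None,fx=3,fy=3,interpolation=cv2.INTER_CUBIC))
    np.savez(n+'0.npz',**c)
E
```

```text
(no output)
```

View pics/scene0z.png

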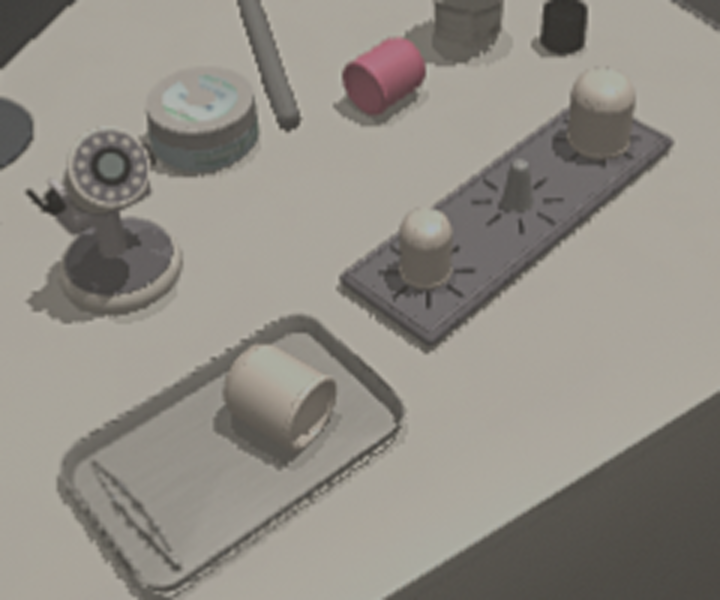

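View pics/top0z.png

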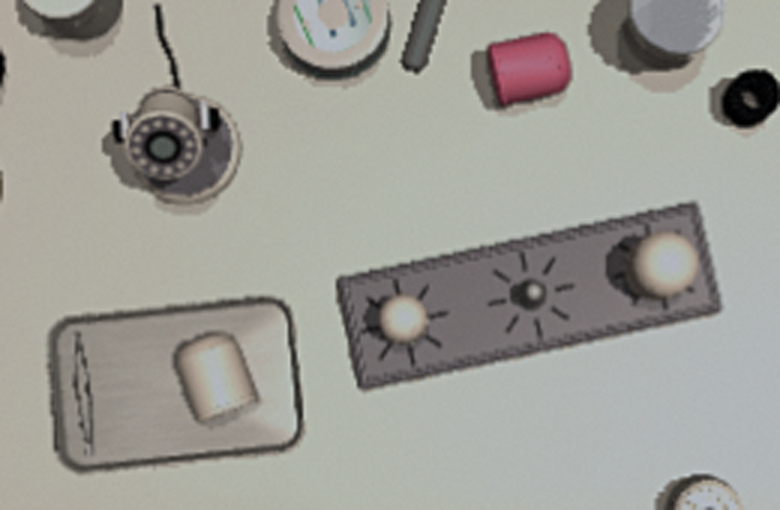

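```bash
python3 - <<'E'
from h import *
np.set_printoptions(precision=4,suppress=True)
T=dict(np.load('top0.npz'));S=dict(np.load('scene0.npz'))
t=lambda x,y:np.array([x/3+130,y/3+130]); s=lambda x,y:np.array([x/3+140,y/3+190])
tc=[onz(T,t(*p),.014) for p in[(338,280),(695,204),(720,308),(362,388)]]
print('top corners',np.array(tc),'mean',np.mean(tc,0))
for a,b in[(0,1),(3,2),(0,3),(1,2)]:
    d=tc[b]-tc[a];print(np.linalg.norm(d),np.degrees(np.arctan2(d[1],d[0])))
sc=[onz(S,s(*p),.014) for p in[(343,283),(428,342),(671,142)]];print('scene corners +y+x,+y-x,-y-x',np.array(sc))
print('lens',tri([ray(T,t(163,147)),ray(S,s(112,166))]), 'net',tri([ray(T,(182,175)),ray(S,(175,244.6))]))
print('focus',tri([ray(T,(179.6,200.6)),ray(S,(189.8,233.9))]))
print('wet c',onz(T,(201.3,253.4),.025),onz(S,(232.4,319.1),.025),onz(T,(198,239.6),.025),onz(S,(220.1,313.5),.025))
print('post top',tri([ray(T,t(535,290)),ray(S,s(519,163))]))
print('dry c',tri([ray(T,(347.9,219.5)),ray(S,(341,227.1))]),'small',tri([ray(T,(265,236.3)),ray(S,(309.9-27,255.2))]))
print('dry top', onz(T,t(667,262),.076),'small',onz(T,t(404,317),.066))
print('camfoot',onz(T,(190,182),0))
print('tray', [onz(T,t(*p),.015) for p in[(52,322),(290,300),(298,445),(62,465)]])
E
```

```text
top corners [[ 0.5848  0.0773  0.014 ]
 [ 0.6502 -0.2142  0.014 ]
 [ 0.5649 -0.234   0.014 ]
 [ 0.4978  0.0565  0.014 ]] mean [ 0.5744 -0.0786  0.014 ]
0.29868543061136216 -77.3432890648149
0.29808536913659106 -76.99044774792343
0.08943660232865806 -166.56390827153143
0.08759478736868556 -166.94373945709503
scene corners +y+x,+y-x,-y-x [[ 0.5744  0.0802  0.014 ]
 [ 0.4938  0.0603  0.014 ]
 [ 0.558  -0.2291  0.014 ]]
lens (array([0.6748, 0.203 , 0.1147]), [np.float64(0.0009178059749660694), np.float64(0.000917805974966124)]) net (array([0.6832, 0.2072, 0.113 ]), [np.float64(0.002930503137278718), np.float64(0.002930503137278665)])
focus (array([0.6154, 0.1954, 0.1831]), [np.float64(0.004107641706259428), np.float64(0.004107641706259454)])
wet c [0.5105 0.1746 0.025 ] [0.5095 0.1701 0.025 ] [0.5434 0.1834 0.025 ] [0.5355 0.1838 0.025 ]
post top (array([ 0.5754, -0.0801,  0.0511]), [np.float64(0.0002446743455570453), np.float64(0.000244674345556986)])
dry c (array([ 0.5918, -0.1763,  0.0482]), [np.float64(0.002746058256015369), np.float64(0.002746058256015261)]) small (array([0.55  , 0.0213, 0.0885]), [np.float64(0.00023899108587769266), np.float64(0.00023899108587764753)])
dry top [ 0.5963 -0.1804  0.076 ] small [0.5525 0.0223 0.066 ]
camfoot [0.6876 0.2116 0.    ]
tray [array([0.5477, 0.3096, 0.015 ]), array([0.568 , 0.1158, 0.015 ]), array([0.4516, 0.1071, 0.015 ]), array([0.4325, 0.2977, 0.015 ])]
```

```bash
cat > fit.py <<'E'
from h import *
from scipy.optimize import minimize
np.set_printoptions(precision=4,suppress=True)
def cupmask(c,ctr,ax,L=.062,r=.026,rc=.0155,l=.012):
    ax=ax/np.linalg.norm(ax);u=np.cross(ax,[.3,.5,.81]);u/=np.linalg.norm(u);v=np.cross(ax,u)
    th=np.linspace(0,2*np.pi,48,endpoint=False);P=[]
    s=np.linspace(0,np.pi/2,6)
    for z,q in [(L/2,r)]+[(-L/2+l-l*np.sin(a),rc+(r-rc)*np.cos(a)) for a in s]:
        P+= [ctr+ax*z+q*(np.cos(t)*u+np.sin(t)*v) for t in th]
    p=cv2.convexHull((proj(c,P)*16*4).astype(np.int32))
    m=np.zeros((420*4,560*4),np.uint8);cv2.fillConvexPoly(m,p,255,shift=4);return cv2.resize(m,(560,420),interpolation=cv2.INTER_AREA)/255.
def sil(name,cam,near):
    r=env.silhouettes(name,cam)
    r=sorted(r,key=lambda d:np.hypot(*(np.array(d['xy'])-near)))
    return r[0]['region'],r[0]['xy'],r[0]['confidence']
E
python3 - <<'E'
from fit import *
cs={n:snap(n) for n in('scene','top')}
M={}
for n,near in(('scene',(232,319)),('top',(201,255))):
    reg,xy,cf=sil('wet_cup',n,np.array(near));print(n,xy,cf,reg.sum());M[n]=reg.astype(float)
    im=cs[n]['color'].copy();im[reg]=im[reg]//2+np.array([0,120,0],np.uint8)
    x,y=map(int,near);cv2.imwrite(f'pics/sil_{n}.png',cv2.resize(im[y-40:y+40,x-50:x+50,::-1],None,fx=5,fy=5))
def cost(p,which):
    ax=np.array([np.cos(p[2]),np.sin(p[2]),0])
    return sum(((cupmask(cs[n],np.array([p[0],p[1],.025]),ax)-M[n])**2).sum() for n in which)
for w in(['scene','top'],['top'],['scene']):
    b=None
    for a0 in(185,198,210):
        r=minimize(cost,[.511,.172,np.radians(a0)],args=(w,),method='Nelder-Mead',options=dict(initial_simplex=np.array([.511,.172,np.radians(a0)])+np.array([[0,0,0],[.006,0,0],[0,.006,0],[0,0,.15]])))
        if b is None or r.fun<b.fun:b=r
    print(w,b.x[:2],np.degrees(b.x[2]),b.fun)
E
```

```text
scene [230.8, 318.2] 0.67 945
top [203.2, 253.2] 0.82 550
['scene', 'top'] [0.5068 0.1737] 199.70866728424951 76.91721645520954
['top'] [0.5082 0.1746] 201.6416497813503 23.665943867743177
['scene'] [0.506 0.173] 200.66160931157864 35.27867743175702
```

```bash
python3 -c "
import cv2,numpy as np
a=cv2.imread('pics/sil_scene.png');b=cv2.imread('pics/sil_top.png');cv2.imwrite('pics/sil.png',cv2.resize(np.vstack([a,b]),None,fx=.7,fy=.7))"
```

```text
(no output)
```

View pics/sil.png

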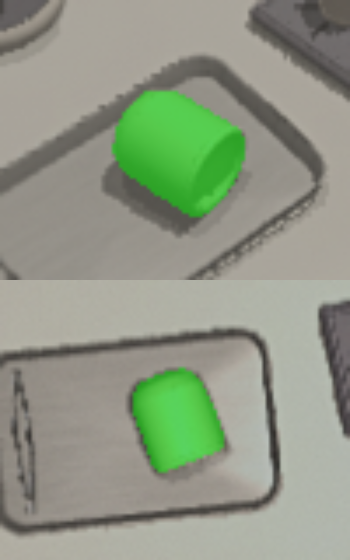

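```bash
python3 - <<'E'
from fit import *
from scipy.optimize import least_squares
st=env.state();print(st['time'],R.from_quat(st['orientation']).as_matrix())
T=dict(np.load('top0.npz'));S=dict(np.load('scene0.npz'))
t=lambda x,y:np.array([x/3+130,y/3+130]); s=lambda x,y:np.array([x/3+140,y/3+190])
def W(p,loc): 
    c,q=np.cos(p[2]),np.sin(p[2]);return np.array([p[0]+c*loc[0]-q*loc[1],p[1]+q*loc[0]+c*loc[1],loc[2]])
obs=[(T,t(338,280),(.047,.152,.014)),(T,t(695,204),(.047,-.152,.014)),(T,t(720,308),(-.047,-.152,.014)),(T,t(362,388),(-.047,.152,.014)),
(T,t(535,290),(0,0,.054)),(T,t(667,262),(0,-.105,.076)),(T,t(404,317),(0,.105,.066)),
(S,s(343,283),(.047,.152,.014)),(S,s(428,340),(-.047,.152,.014)),(S,s(671,142),(-.047,-.152,.014)),(S,s(519,160),(0,0,.055))]
f=lambda p:np.concatenate([proj(c,W(p,l))[0]-xy for c,xy,l in obs])
r=least_squares(f,[.574,-.079,np.radians(13)],loss='soft_l1')
print('stand',r.x[:2],np.degrees(r.x[2]));print(np.round(r.fun.reshape(-1,2),1))
for y in(-.105,0,.105):print(W(r.x,(0,y,.014)))
# lens ring fit: head disc r=29 mm
def ring(c,p,rad):
    az=p[3];n=np.array([np.sin(.698)*np.cos(az),np.sin(.698)*np.sin(az),np.cos(.698)]);u=np.array([-np.sin(az),np.cos(az),0]);v=np.cross(n,u)
    return proj(c,[p[:3]+rad*(np.cos(a)*u+np.sin(a)*v) for a in np.linspace(0,2*np.pi,60)])
for n,c,x0,y0 in(('top',T,165,155),('scene',S,145,215)):
    ims=[]
    for azd in(180,187,196):
        p=np.array([.6755,.203,.1147,np.radians(azd)])
        im=cv2.resize(c['color'][y0:y0+60,x0:x0+60,::-1],None,fx=6,fy=6,interpolation=cv2.INTER_CUBIC)[:, :260]
        for rad in(.029,):
            q=((ring(c,p,rad)-[x0,y0]+.5)*6).astype(int);cv2.polylines(im,[q],True,(0,0,255),1)
        n_=np.array([np.sin(.698)*np.cos(p[3]),np.sin(.698)*np.sin(p[3]),np.cos(.698)])
        q=((proj(c,[p[:3],p[:3]-.1*n_,[p[0]+0,p[1],p[2]]])-[x0,y0]+.5)*6).astype(int)
        cv2.line(im,tuple(map(int,q[0])),tuple(map(int,q[1])),(0,255,0),1)
        ims.append(im)
    cv2.imwrite(f'pics/ring_{n}.png',np.hstack(ims))
E
```

```text
1.8 [[ 0.    0.28 -0.96]
 [ 0.   -0.96 -0.28]
 [-1.   -0.   -0.  ]]
stand [ 0.5743 -0.0788] 13.024217475554053
[[-1.1 -0.5]
 [ 0.8 -1.7]
 [ 1.4  0.9]
 [-0.9  1.4]
 [-0.4  0.4]
 [ 0.3 -0.7]
 [-0.5  0.8]
 [-2.6 -3.2]
 [ 0.5  0.2]
 [ 1.1 -2.2]
 [-0.2  0.2]]
[ 0.598  -0.1811  0.014 ]
[ 0.5743 -0.0788  0.014 ]
[0.5507 0.0235 0.014 ]
```

View pics/ring_top.png

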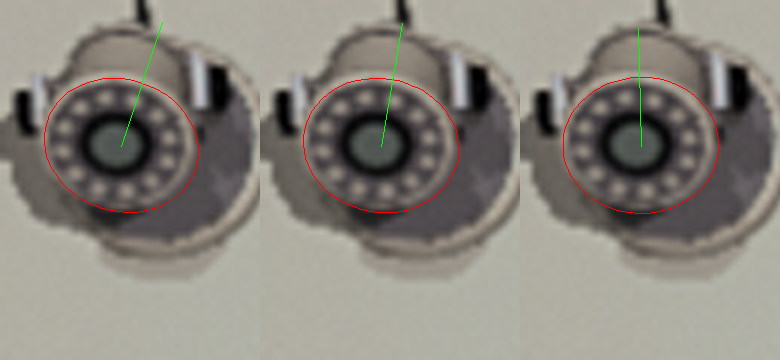

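View pics/ring_scene.png

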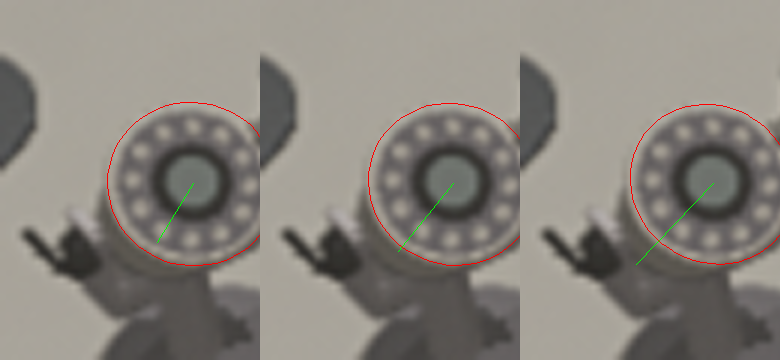

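```bash
python3 - <<'E'
from fit import *
T=dict(np.load('top0.npz'));S=dict(np.load('scene0.npz'))
im=T['color'][150:210,160:220,::-1];a=cv2.resize(im,None,fx=10,fy=10,interpolation=cv2.INTER_CUBIC)
cv2.imwrite('pics/camtop.png',a)
L,Rr=[onz(T,((165+x/6-.5),(155+y/6-.5)),.1) for x,y in((32,108),(207,85))]
d=Rr-L;print(L,Rr,np.degrees(np.arctan2(d[1],d[0]))-90+360)
# focus/lens from several fresh pics
for n in('top','scene')*4:
    c=snap(n); print(n,[ (np.round(e['xy'],1),round(e['confidence'],2)) for k in('focus','lens','camera') for e in env.place_of(k,n)[:1]])
E
```

```text
[0.6926 0.2407 0.1   ] [0.702  0.1738 0.1   ] 188.03553493216523
top [(array([180. , 200.2]), 0.96), (array([179.7, 175. ]), 0.74), (array([193.6, 182.1]), 0.72)]
scene [(array([188.4, 230.1]), 0.69), (array([181.2, 280. ]), 0.84)]
top [(array([177.7, 198.7]), 0.9), (array([184. , 176.1]), 0.73), (array([194.4, 183.7]), 0.84)]
scene [(array([188.2, 232.4]), 0.81), (array([179.2, 246. ]), 0.85), (array([178.7, 279.8]), 0.75)]
top [(array([177.5, 199. ]), 0.71), (array([184.2, 177.8]), 0.8), (array([191.1, 181.3]), 0.71)]
scene [(array([189.4, 232.9]), 0.86), (array([179.5, 246.4]), 0.95), (array([176.9, 277.5]), 0.97)]
top [(array([179.9, 198.8]), 0.84), (array([182.7, 178.6]), 0.94), (array([192.2, 181.4]), 0.91)]
scene [(array([189.2, 233.4]), 0.71), (array([178.6, 247.2]), 0.76), (array([177.2, 278.7]), 0.86)]
```

View pics/camtop.png

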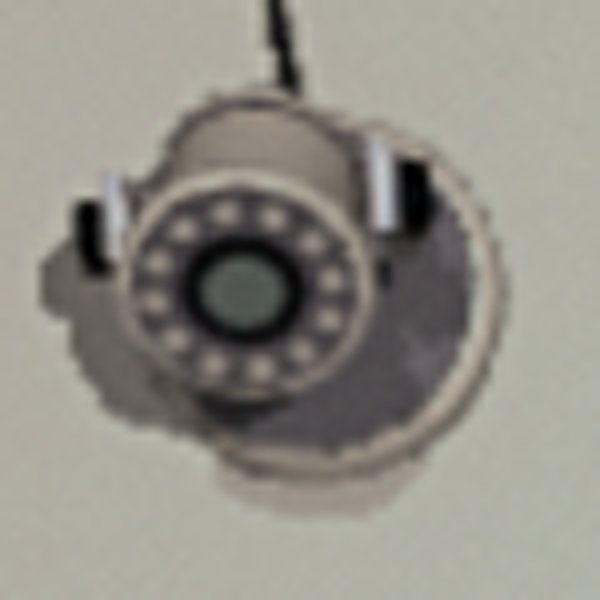

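```bash
python3 - <<'E'
from fit import *
from scipy.optimize import least_squares
T=dict(np.load('top0.npz'));S=dict(np.load('scene0.npz'))
def foc(p):
    n=np.array([np.sin(.698)*np.cos(p[3]),np.sin(.698)*np.sin(p[3]),np.cos(.698)]);return p[:3]+.09*n
f=lambda p:np.concatenate([2*(proj(T,p[:3])[0]-[183.6,178.3]),2*(proj(S,p[:3])[0]-[177.2,245.2]),proj(T,foc(p))[0]-[178.94,199.46],proj(S,foc(p))[0]-[189,232.5],[np.degrees(p[3]-np.radians(188))/3]])
r=least_squares(f,[.675,.203,.115,3.3]);print(r.x,np.degrees(r.x[3]),foc(r.x),r.fun)
print(tri([ray(T,(178.94,199.46)),ray(S,(189,232.5))]))
E
```

```text
[0.6754 0.2037 0.1153 3.2822] 188.05440444466282 [0.6182 0.1956 0.1842] [ 1.4964  1.1397 -1.5857 -0.3577  2.1839  0.7657 -2.2053 -0.0499  0.0181]
(array([0.6174, 0.1961, 0.1856]), [np.float64(0.004385190789411942), np.float64(0.004385190789411879)])
```

```bash
cat > plan.py <<'E'
from fit import *
def frame(x,y):
    x=np.array(x,float);x/=np.linalg.norm(x);y=np.array(y,float);y-=x*(x@y);y/=np.linalg.norm(y)
    return np.column_stack([x,y,np.cross(x,y)])
def pitch(az,p): # az deg heading, p deg below horizontal ; y to the right
    a,q=np.radians(az),np.radians(p);return frame([np.cos(a)*np.cos(q),np.sin(a)*np.cos(q),-np.sin(q)],[np.sin(a),-np.cos(a),0])
def go(tcp,Rm):
    s=env.state();C=R.from_quat(s['orientation']).as_matrix()
    d=np.array(tcp)-s['tool_pos']
    print('t',round(s['time'],2),'pos',s['tool_pos'],'j',s['joint_pos'],'F',s['contact_force'],'w',round(s['grip_width'],4))
    print('shift in current axes /30mm',C.T@d/.03,' in target axes',Rm.T@d/.03)
    print('rotvec /5deg (tool)',np.degrees(R.from_matrix(C.T@Rm).as_rotvec())/5)
E
python3 - <<'E'
from plan import *
Rm=pitch(20.5,115);print(Rm)
g=np.array([.512,.1757,.027]);tcp=g+.005*Rm[:,0];print(tcp)
go(tcp+[0,0,.16],Rm)
E
```

```text
[[-0.3959  0.3502 -0.8489]
 [-0.148  -0.9367 -0.3174]
 [-0.9063 -0.      0.4226]]
[0.51   0.175  0.0225]
t 3.4 pos [ 0.175  -0.6     0.2453] j [-1.4131  0.2204  1.5265  0.      1.3947 -0.1261] F [-0.016   0.0856  0.185 ] w 0.0855
shift in current axes /30mm [  2.0945 -21.672  -17.9538]  in target axes [ -6.3456 -20.2856 -18.5642]
rotvec /5deg (tool) [-0.8344 -4.998   0.1847]
```

```bash
python3 -m creep '[[0,0,-0.9,-0.75,0,0,0],[0,0,-0.9,-0.75,0,0,0],[0,0,-0.9,-0.75,0,0,0],[0,0,-0.9,-0.75,0,0,0],[0,0,-0.9,-0.75,0,0,0],[0,0,-0.9,-0.75,0,0,0],[0,0,-0.9,-0.75,0,0,0],[0,0,-0.9,-0.75,0,0,0],[0,0,-0.9,-0.75,0,0,0],[0,0,-0.9,-0.75,0,0,0],[0,0,-0.9,-0.75,0,0,0],[0,0,-0.9,-0.75,0,0,0]]'
```

```text
time: 4.6
tool_pos: [0.3439, -0.2121, 0.2456]
orientation: [0.7, 0.1, -0.7, 0.1]
contact_force: [-0.1, -0.5, -0.2]
grip_width: 0.0853
```

```bash
python3 -m creep '[[0,0,-0.9,-0.75,0,-0.4,0],[0,0,-0.9,-0.75,0,-0.4,0],[0,0,-0.9,-0.75,0,-0.4,0],[0,0,-0.9,-0.75,0,-0.4,0],[0,0,-0.9,-0.75,0,-0.4,0],[0,0,-0.9,-0.75,0,-0.4,0],[0,0,-0.9,-0.7,0,-0.4,0],[0,0,-0.9,-0.7,0,-0.4,0],[0,0,-0.9,-0.7,0,-0.4,0],[0,0,-0.9,-0.7,0,-0.4,0],[0,0,-0.9,-0.7,0,-0.5,0],[0,0,-0.9,-0.7,0,-0.5,0]]'
python3 - <<'E'
from plan import *
Rm=pitch(20.5,115)
g=np.array([.512,.1757,.027]);tcp=g+.005*Rm[:,0]
go(tcp+[0,0,.12],Rm)
E
```

```text
time: 5.8
tool_pos: [0.4976, 0.1704, 0.1966]
orientation: [-0.532, -0.076, 0.835, -0.12]
contact_force: [1.2, -1.3, 0.3]
grip_width: 0.0853
t 5.8 pos [0.4976 0.1704 0.1966] j [ 0.2016  0.3668  1.4981 -0.0356  1.7123  1.4912] F [ 1.2061 -1.2788  0.3383] w 0.0853
shift in current axes /30mm [ 1.4489 -0.0302 -1.161 ]  in target axes [ 1.4493  0.0028 -1.1609]
rotvec /5deg (tool) [-0.7673  0.0078  0.3534]
```

```bash
python3 -m creep '[[0,0.36,0,-0.29,-0.3,0,0.1],[0,0.36,0,-0.29,-0.3,0,0.15],[0,0.36,0,-0.29,-0.17,0,0.1],[0,0.36,0,-0.29,0,0,0],[0,0,0,0,0,0,0]]'
python3 - <<'E'
from plan import *
Rm=pitch(20.5,115)
g=np.array([.512,.1757,.027]);tcp=g+.005*Rm[:,0]
go(tcp,Rm)
snap('scene','s1.png');c=snap('top','t1.png')
E
```

```text
time: 6.3
tool_pos: [0.5085, 0.1723, 0.1407]
orientation: [-0.527, -0.095, 0.831, -0.149]
contact_force: [-0.3, 0.8, -0.1]
grip_width: 0.0858
t 6.3 pos [0.5085 0.1723 0.1407] j [ 0.2152  0.4498  1.5004 -0.059   1.6269  1.4391] F [-0.2583  0.788  -0.1031] w 0.0858
shift in current axes /30mm [ 3.5338 -0.0605 -1.7473]  in target axes [ 3.5388 -0.0646 -1.7368]
rotvec /5deg (tool) [-0.0093  0.0341  0.0178]
```

View pics/s1.png

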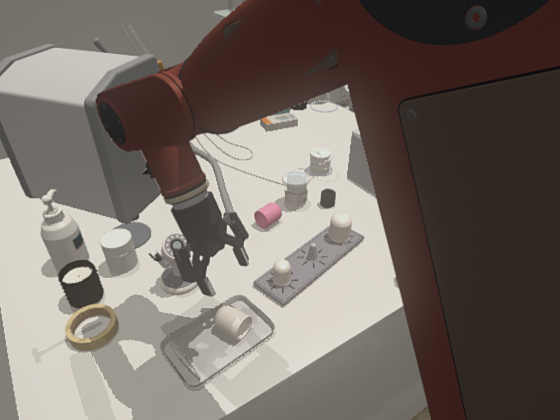

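View pics/t1.png

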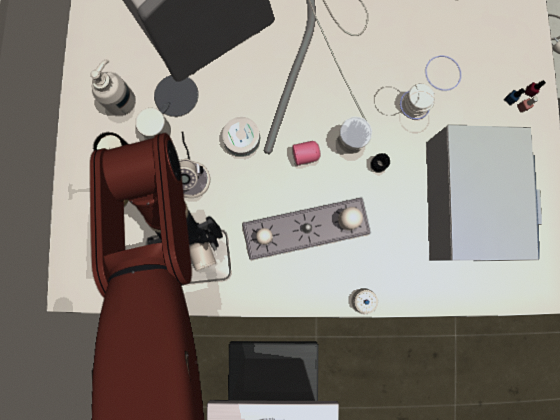

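```bash
python3 -m creep '[[0,0.6,-0.01,-0.3,0,0,0],[0,0.6,-0.01,-0.3,0,0,0],[0,0.6,-0.01,-0.3,0,0,0],[0,0.6,-0.01,-0.3,0,0,0],[0,0.6,-0.01,-0.3,0,0,0],[0,0.4,0,-0.2,0,0,0],[0,0.1,0,-0.03,0,0,0]]'
python3 - <<'E'
from plan import *
Rm=pitch(20.5,115)
g=np.array([.512,.1757,.027]);tcp=g+.005*Rm[:,0]
go(tcp,Rm)
snap('scene');c=snap('scene','s2.png')
cv2.imwrite('pics/s2z.png',cv2.resize(c['color'][220:380,130:310,::-1],None,fx=4,fy=3.7,interpolation=cv2.INTER_CUBIC))
E
```

```text
time: 7.1
tool_pos: [0.5109, 0.1752, 0.0248]
orientation: [-0.528, -0.096, 0.83, -0.15]
contact_force: [-0.5, -0.8, -0.4]
grip_width: 0.0854
t 7.1 pos [0.5109 0.1752 0.0248] j [ 0.2188  0.6063  1.5233 -0.0581  1.4464  1.4522] F [-0.4519 -0.762  -0.4339] w 0.0854
shift in current axes /30mm [ 0.0845 -0.0024 -0.0041]  in target axes [ 0.0845 -0.0024 -0.0039]
rotvec /5deg (tool) [-0.0031  0.0163  0.0126]
```

View pics/s2z.png

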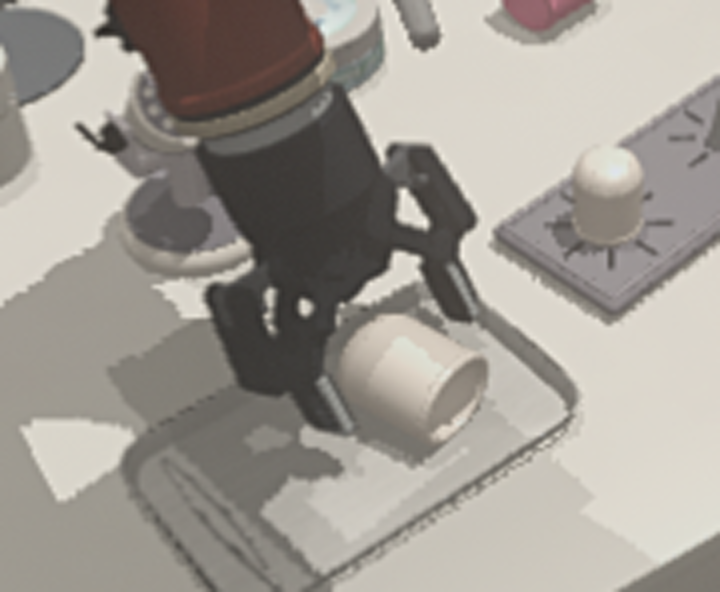

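```bash
python3 -m creep '[[1,0.05,0,0,0,0,0],[1,0,0,0,0,0,0],[1,0,0,0,0,0,0],[1,0,0,0,0,0,0],[1,0,0,0,0,0,0],[1,0,0,0,0,0,0],[1,0,0,0,0,0,0],[1,0,0,0,0,0,0]]'
```

```text
time: 8.0
tool_pos: [0.5121, 0.1757, 0.0257]
orientation: [-0.53, -0.096, 0.829, -0.15]
contact_force: [1.6, 0.1, 5.9]
grip_width: 0.051
```

```bash
python3 -m creep '[[1,-0.3,0,0.14,0,0,0],[1,-0.6,0,0.28,0,0,0],[1,-0.6,0,0.28,0,0,0],[1,-0.6,0,0.28,0,0,0],[1,-0.6,0,0.28,0,0,0],[1,-0.6,0,0.28,0,0,0],[1,-0.6,0,0.28,0,0,0],[1,-0.6,0,0.28,0,0,0],[1,-0.6,0,0.28,0,0,0],[1,0,0,0,0,0,0]]'
python3 - <<'E'
from plan import *
snap('scene','s3.png')
Rm=pitch(-8,25)
go([.5743,-.0788,.2],Rm)
E
```

```text
time: 9.0
tool_pos: [0.5123, 0.1757, 0.1963]
orientation: [-0.531, -0.096, 0.828, -0.15]
contact_force: [-0.3, -0.1, -1.2]
grip_width: 0.0508
t 9.05 pos [0.5117 0.1755 0.1945] j [ 0.219   0.3996  1.4585 -0.0583  1.7126  1.4365] F [ 0.3629  0.6117 -1.6265] w 0.0508
shift in current axes /30mm [0.2545 8.6715 0.9977]  in target axes [ 2.8644  8.1043 -1.5396]
rotvec /5deg (tool) [ 5.9286 17.5578  2.1734]
```

View pics/s3.png

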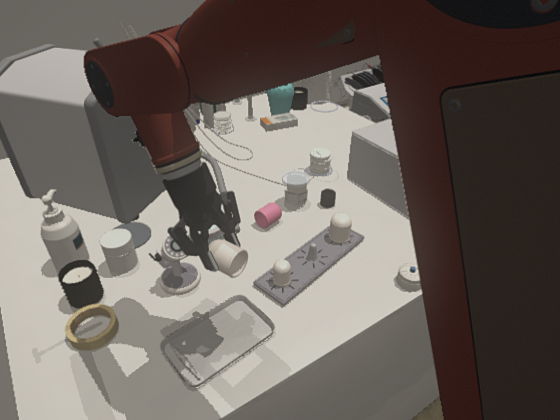

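```bash
python3 -m creep '[[1,0,0.8,0,0,0,0],[1,0,0.9,0.1,0,0,0],[1,0,0.9,0.1,0,0,0],[1,0,0.9,0.1,0,0,0],[1,0,0.9,0.1,0,0,0],[1,0,0.9,0.1,0,0,0],[1,0,0.9,0.1,0,0,0],[1,0,0.9,0.1,0,0,0],[1,0,0.9,0.1,0,0,0],[1,0.25,0.67,0.2,0,0,0]]'
python3 -m creep '[[1,0,0,0,0.33,0.97,0.12],[1,0,0,0,0.33,0.97,0.12],[1,0,0,0,0.33,0.97,0.12],[1,0,0,0,0.33,0.97,0.12],[1,0,0,0,0.33,0.97,0.12],[1,0,0,0,0.33,0.97,0.12],[1,0,0,0,0.33,0.97,0.12],[1,0,0,0,0.33,0.97,0.12],[1,0,0,0,0.33,0.97,0.12]]'
python3 - <<'E'
from plan import *
Rm=pitch(-8,25)
go([.5743,-.0788,.2],Rm)
E
```

```text
time: 10.05
tool_pos: [0.5737, -0.0805, 0.1976]
orientation: [-0.529, -0.096, 0.83, -0.15]
contact_force: [0.3, -0.5, -1.1]
grip_width: 0.0506
time: 10.95
tool_pos: [0.5725, -0.0787, 0.1972]
orientation: [0.817, 0.015, -0.572, 0.073]
contact_force: [-0.1, 0.3, -1.3]
grip_width: 0.0506
t 10.95 pos [ 0.5725 -0.0787  0.1972] j [-0.2982 -0.1065  2.0005  0.0576  0.8923  1.1189] F [-0.1271  0.2814 -1.3117] w 0.0506
shift in current axes /30mm [-0.0673  0.0181 -0.0878]  in target axes [ 0.0147 -0.0065 -0.1109]
rotvec /5deg (tool) [2.9539 8.8529 1.0711]
```

```bash
python3 -m creep '[[1,0,0,0,0.33,0.98,0.12],[1,0,0,0,0.33,0.98,0.12],[1,0,0,0,0.33,0.98,0.12],[1,0,0,0,0.33,0.98,0.12],[1,0,0,0,0.33,0.98,0.12],[1,0,0,0,0.33,0.98,0.12],[1,0,0,0,0.33,0.98,0.12],[1,0,0,0,0.33,0.98,0.12],[1,0,0,0,0.31,0.98,0.11],[1,0,0,0,0,0,0]]'
python3 - <<'E'
from plan import *
Rm=pitch(-8,25)
go([.5743,-.0788,.2],Rm)
snap('scene','s4.png');snap('top','t4.png')
E
```

```text
time: 11.95
tool_pos: [0.5749, -0.0704, 0.1965]
orientation: [0.958, -0.042, -0.283, -0.003]
contact_force: [-0.1, 0.1, -0.4]
grip_width: 0.0508
t 11.95 pos [ 0.5749 -0.0704  0.1965] j [-0.4021 -0.3509  2.4636  1.3676  0.2636  0.0175] F [-0.1184  0.1479 -0.4276] w 0.0508
shift in current axes /30mm [-0.0592  0.2829 -0.0945]  in target axes [-0.0331  0.2803 -0.1132]
rotvec /5deg (tool) [0.4997 1.5729 0.481 ]
```

View pics/s4.png

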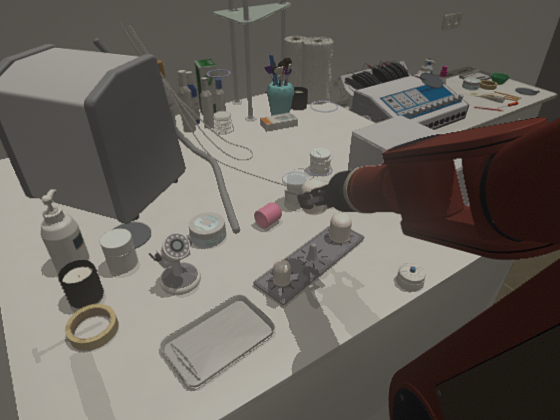

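View pics/t4.png

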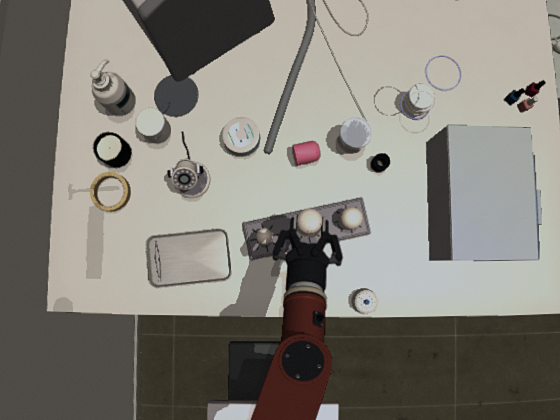

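```bash
python3 -m creep '[[1,0,0.05,0,0.1,0.4,0.1],[1,0,0.05,0,0.1,0.4,0.1],[1,0,0.05,0,0.1,0.4,0.1],[1,0,0.05,0,0.1,0.4,0.1],[1,0,0,0,0,0,0],[1,0,0,0,0,0,0]]'
python3 - <<'E'
from plan import *
Rm=pitch(-8,25)
go([.5743,-.0788,.2],Rm)
E
```

```text
time: 12.65
tool_pos: [0.5764, -0.0765, 0.1997]
orientation: [0.975, -0.062, -0.215, -0.01]
contact_force: [-0.2, 0.7, 0.1]
grip_width: 0.0507
t 12.65 pos [ 0.5764 -0.0765  0.1997] j [-0.4085 -0.318   2.5261  2.1976  0.3144 -0.7784] F [-0.2231  0.6699  0.0526] w 0.0507
shift in current axes /30mm [-0.058   0.0843  0.0164]  in target axes [-0.0572  0.0851  0.0155]
rotvec /5deg (tool) [ 0.138  -0.0331  0.1119]
```

```bash
python3 - <<'E'
from plan import *
st=env.state();C=R.from_quat(st['orientation']).as_matrix()
ctr=st['tool_pos']+C@np.array([.0028,0,.0044]);ax=C@np.array([.423,0,.906]);print(ctr,ax)
for n in('top','scene'):
    c=snap(n);m=cupmask(c,ctr,ax);im=c['color'][:,:,::-1].copy()
    x,y=proj(c,ctr)[0].astype(int)
    im=cv2.resize(im[y-40:y+40,x-50:x+50],None,fx=6,fy=6,interpolation=cv2.INTER_CUBIC)
    mm=cv2.resize(m[y-40:y+40,x-50:x+50],None,fx=6,fy=6)
    cs,_=cv2.findContours((mm>.5).astype(np.uint8),0,1);cv2.drawContours(im,cs,-1,(0,0,255),1)
    cv2.imwrite(f'pics/ov_{n}.png',im)
E
```

```text
[ 0.5771 -0.0766  0.1945] [ 0.0024 -0.0072 -0.9999]
```

View pics/ov_top.png

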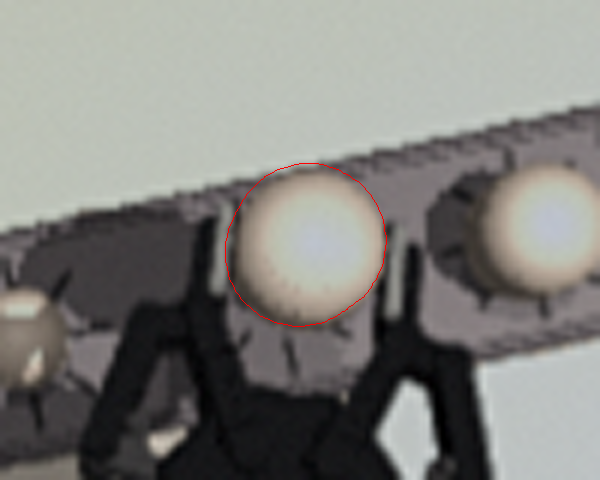

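View pics/ov_scene.png

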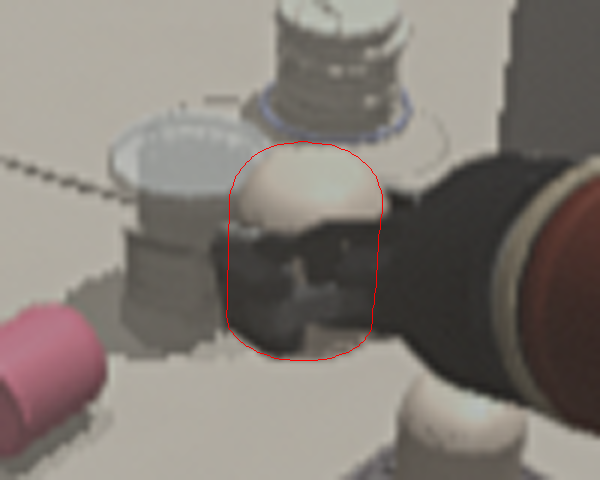

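```bash
python3 -m creep '[[1,0.1,0.06,0.25,0,0,0],[1,0.2,0.05,0.45,0,0,0],[1,0.2,0,0.45,0,0,0],[1,0.2,0,0.45,0,0,0],[1,0,0,0,0,0,0]]'
python3 - <<'E'
from plan import *
Rm=pitch(-8,25)
go([.5738,-.079,.05],Rm)
E
```

```text
time: 13.25
tool_pos: [0.5741, -0.0798, 0.1454]
orientation: [0.974, -0.062, -0.216, -0.011]
contact_force: [-0.6, -0.0, -0.5]
grip_width: 0.0507
t 13.25 pos [ 0.5741 -0.0798  0.1454] j [-0.4223 -0.1294  2.528   2.5033  0.4557 -1.1161] F [-0.6    -0.031  -0.5068] w 0.0507
shift in current axes /30mm [ 1.33   -0.0429  2.8866]  in target axes [ 1.3308 -0.0254  2.8864]
rotvec /5deg (tool) [ 0.1214 -0.0048  0.1123]
```

```bash
python3 -m creep '[[1,0.16,-0.01,0.36,0,0,0],[1,0.16,-0.01,0.36,0,0,0],[1,0.16,0,0.36,0,0,0],[1,0.16,0,0.36,0,0,0],[1,0,0,0,0,0,0]]'
python3 - <<'E'
from plan import *
Rm=pitch(-8,25)
go([.5738,-.079,.05],Rm)
E
```

```text
time: 13.75
tool_pos: [0.5743, -0.0794, 0.0996]
orientation: [0.975, -0.062, -0.215, -0.011]
contact_force: [0.9, -0.3, -1.3]
grip_width: 0.0507
t 13.75 pos [ 0.5743 -0.0794  0.0996] j [-0.4218  0.0594  2.5066  2.6579  0.6002 -1.294 ] F [ 0.9078 -0.3021 -1.2657] w 0.0507
shift in current axes /30mm [ 0.6782 -0.0212  1.5081]  in target axes [ 0.6823 -0.0122  1.5063]
rotvec /5deg (tool) [ 0.1227 -0.0321  0.1194]
```

```bash
python3 -m creep '[[1,0.13,0,0.3,0,0,0],[1,0.13,0,0.3,0,0,0],[1,0.13,0,0.3,0,0,0],[1,0.13,0,0.3,0,0,0],[1,0.09,0,0.2,0,0,0],[1,0,0,0,0,0,0]]'
python3 - <<'E'
from plan import *
Rm=pitch(-8,25)
go([.5738,-.079,.05],Rm)
for n in('top','scene'):
    c=snap(n);im=c['color'][:,:,::-1]
    x,y=proj(c,[.575,-.08,.05])[0].astype(int)
    cv2.imwrite(f'pics/pl_{n}.png',cv2.resize(im[y-40:y+40,x-50:x+50],None,fx=6,fy=6,interpolation=cv2.INTER_CUBIC))
E
```

```text
time: 14.35
tool_pos: [0.5737, -0.08, 0.0546]
orientation: [0.975, -0.062, -0.214, -0.011]
contact_force: [-0.8, -0.7, -1.3]
grip_width: 0.0506
t 14.35 pos [ 0.5737 -0.08    0.0546] j [-0.4238  0.2506  2.4705  2.7405  0.7426 -1.401 ] F [-0.7691 -0.7029 -1.3278] w 0.0506
shift in current axes /30mm [ 0.0639 -0.0329  0.1395]  in target axes [ 0.0642 -0.032   0.1396]
rotvec /5deg (tool) [ 0.1268 -0.0532  0.1113]
```

View pics/pl_top.png

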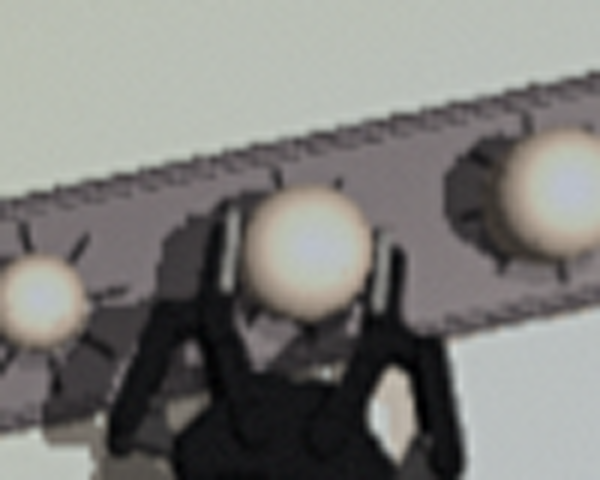

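View pics/pl_scene.png

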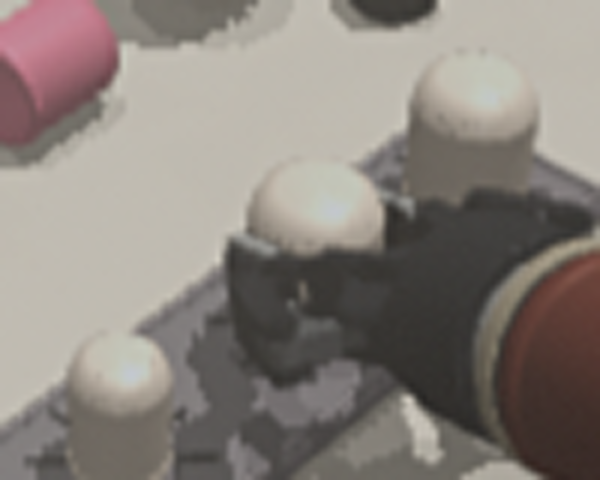

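```bash
python3 -m creep '[[1,0.03,0,0.06,0,0,0],[1,0.02,0,0.05,0,0,0],[1,0,0,0,0,0,0]]'; python3 -m creep '[[1,0.02,0,0.04,0,0,0],[1,0,0,0,0,0,0]]'
```

```text
time: 14.75
tool_pos: [0.5733, -0.0802, 0.051]
orientation: [0.975, -0.063, -0.214, -0.01]
contact_force: [-0.4, 0.7, -0.5]
grip_width: 0.051
time: 14.95
tool_pos: [0.5736, -0.0803, 0.0499]
orientation: [0.975, -0.063, -0.213, -0.01]
contact_force: [-1.0, 0.5, 1.1]
grip_width: 0.051
```

```bash
python3 -m creep '[[0.7,0,0,0,0,0,0],[0.4,0,0,0,0,0,0],[0.2,0,0,0,0,0,0],[0.1,0,0,0,0,0,0],[0,0,0,0,0,0,0],[0,0,0,0,0,0,0],[0,0,0,0,0,0,0]]'
python3 - <<'E'
from plan import *
for n in('top','scene'):
    c=snap(n);im=c['color'][:,:,::-1]
    x,y=proj(c,[.575,-.08,.05])[0].astype(int)
    cv2.imwrite(f'pics/rl_{n}.png',cv2.resize(im[y-40:y+40,x-50:x+50],None,fx=6,fy=6,interpolation=cv2.INTER_CUBIC))
go([.5738,-.079,.05],pitch(-8,25))
E
```

```text
time: 15.65
tool_pos: [0.5733, -0.0802, 0.0496]
orientation: [0.975, -0.063, -0.214, -0.01]
contact_force: [-0.8, 0.7, -0.1]
grip_width: 0.0855
t 15.75 pos [ 0.5734 -0.0802  0.0496] j [-0.424   0.2716  2.4661  2.749   0.7581 -1.412 ] F [ 0.6529 -0.2747  0.848 ] w 0.0854
shift in current axes /30mm [ 0.0028 -0.0425 -0.0148]  in target axes [ 0.0024 -0.0427 -0.0143]
rotvec /5deg (tool) [ 0.1309 -0.0577  0.0978]
```

View pics/rl_top.png

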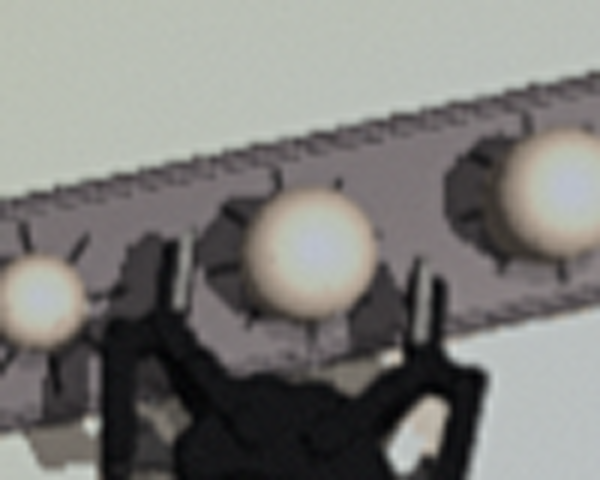

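View pics/rl_scene.png

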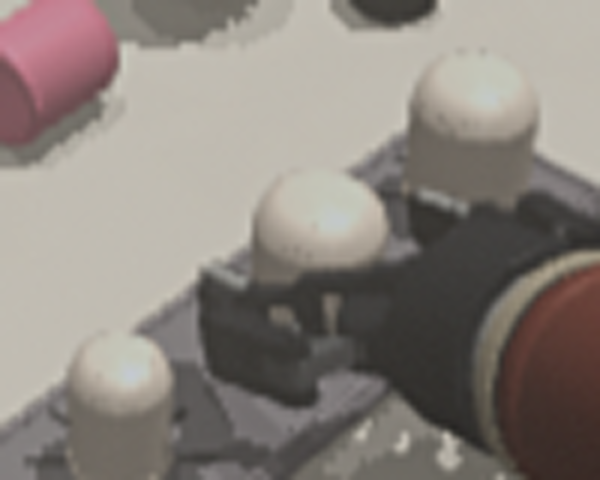

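```bash
python3 -m creep '[[0,-0.2,0,-0.4,0,0,0],[0,-0.35,0,-0.75,0,0,0],[0,-0.35,0,-0.75,0,0,0],[0,-0.35,0,-0.75,0,0,0],[0,-0.35,0,-0.75,0,0,0],[0,-0.35,0,-0.75,0,0,0],[0,-0.2,0,-0.4,0,0,0],[0,0,0,0,0,0,0]]'
python3 - <<'E'
from plan import *
for n in('top','scene'):
    c=snap(n);im=c['color'][:,:,::-1]
    x,y=proj(c,[.575,-.08,.05])[0].astype(int)
    cv2.imwrite(f'pics/up_{n}.png',cv2.resize(im[y-40:y+40,x-50:x+50],None,fx=6,fy=6,interpolation=cv2.INTER_CUBIC))
go([.598,-.181,.25],pitch(-8,90))
E
```

```text
time: 16.55
tool_pos: [0.5731, -0.0793, 0.2041]
orientation: [0.975, -0.063, -0.211, -0.009]
contact_force: [-0.3, -0.3, 0.4]
grip_width: 0.0857
t 16.65 pos [ 0.5718 -0.079   0.2005] j [-0.4221 -0.3354  2.5378  2.1653  0.3209 -0.7519] F [-0.1921  0.1185 -0.5699] w 0.0854
shift in current axes /30mm [ 0.4977  3.2749 -2.0192]  in target axes [-1.6504  3.2463 -1.3368]
rotvec /5deg (tool) [  0.1763 -13.0627   0.0086]
```

View pics/up_scene.png

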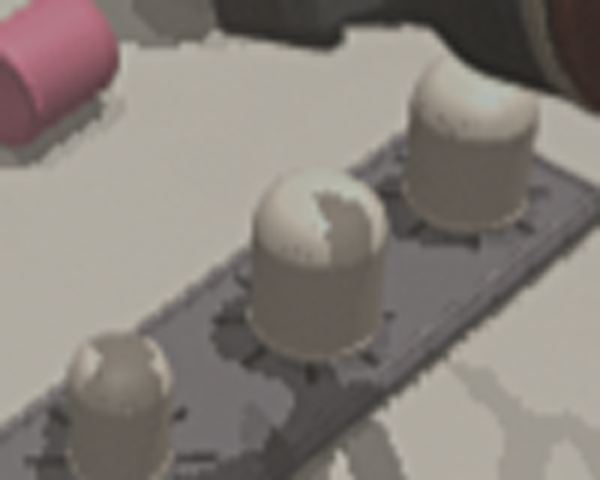

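```bash
python3 -m creep '[[0,0,0.2,0,0,-0.5,0],[0,0,0.2,0,0,-0.5,0],[0,0,0.2,0,0,-0.5,0],[0,0,0.2,0,0,-0.5,0],[0,0,0.2,0,0,-0.5,0],[0,0,0.2,0,0,-0.5,0],[0,0,0.2,0,0,-1,0],[0,0,0.2,0,0,-1,0],[0,0,0.2,0,0,-1,0],[0,0,0.2,0,0,-1,0],[0,0,0.2,0,0,-1,0],[0,0,0.2,0,0,-1,0]]'
python3 - <<'E'
from plan import *
go([.598,-.181,.2],pitch(-10,90))
E
```

```text
time: 17.85
tool_pos: [0.5636, -0.1433, 0.1983]
orientation: [0.828, -0.049, -0.558, -0.033]
contact_force: [0.2, -0.2, -0.1]
grip_width: 0.0855
t 17.85 pos [ 0.5636 -0.1433  0.1983] j [-0.4531 -0.1114  2.0087  0.1593  0.8857  1.1583] F [ 0.2303 -0.1773 -0.0738] w 0.0855
shift in current axes /30mm [ 0.4297  1.111  -1.2142]  in target axes [-0.0568  1.0381 -1.3462]
rotvec /5deg (tool) [ 0.6262 -4.402   0.1214]
```

Meanwhile refine the dry cup's position by silhouette.

```bash
python3 -m creep '[[0,0,0,0,0.15,-1,0.03],[0,0,0,0,0.15,-1,0.03],[0,0,0,0,0.15,-1,0.03],[0,0,0,0,0.15,-1,0.03],[0,0,0,0,0,-0.4,0]]'
python3 - <<'E'
from plan import *
go([.598,-.181,.2],pitch(-10,90))
cs={};M={}
for n in('scene','top'):
    c=cs[n]=snap(n,f'd_{n}.png')
    near=proj(c,[.598,-.181,.045])[0]
    for e in env.silhouettes('dry_cup',n): print(n,near,e['xy'],e['confidence'],e['region'].sum())
    reg,xy,cf=sil('dry_cup',n,near);M[n]=reg.astype(float)
def cost(p,w): return sum(((cupmask(cs[n],np.array([p[0],p[1],.045]),np.array([0,0,-1.]))-M[n])**2).sum() for n in w)
for w in(['scene'],['top'],['scene','top']):
    r=minimize(cost,[.598,-.181],args=(w,),method='Nelder-Mead',options=dict(initial_simplex=[[.598,-.181],[.604,-.181],[.598,-.175]]));print(w,r.x,r.fun)
E
```

```text
time: 18.35
tool_pos: [0.5645, -0.1429, 0.1981]
orientation: [0.705, -0.06, -0.704, -0.061]
contact_force: [0.2, -0.2, -0.1]
grip_width: 0.0856
t 18.35 pos [ 0.5645 -0.1429  0.1981] j [-0.3845  0.1566  1.6903  0.002   1.2947  1.3576] F [ 0.2352 -0.2116 -0.0724] w 0.0856
shift in current axes /30mm [-0.0662  1.0591 -1.3178]  in target axes [-0.0649  1.0556 -1.3207]
rotvec /5deg (tool) [ 0.031  -0.0054  0.0218]
scene [339.5319 226.0844] [340.1, 227.9] 0.68 591Traceback (most recent call last):
  File "<stdin>", line 8, in <module>
  File "fit.py", line 15, in sil
    return r[0]['region'],r[0]['xy'],r[0]['confidence']
           ~^^^
IndexError: list index out of range
```

View pics/d_top.png

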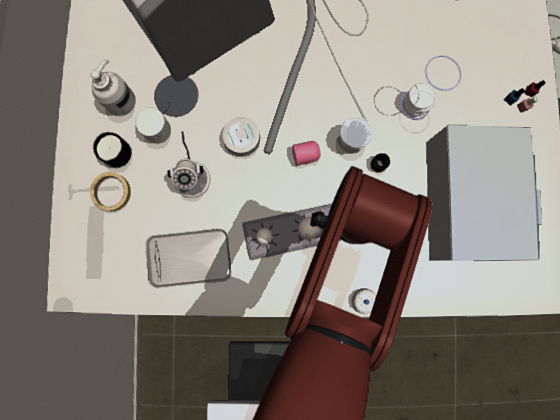

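```bash
python3 - <<'E'
from plan import *
c=snap('scene');near=proj(c,[.598,-.181,.045])[0]
reg,xy,cf=sil('dry_cup','scene',near);M=reg.astype(float)
cost=lambda p:((cupmask(c,np.array([p[0],p[1],.045]),np.array([0,0,-1.]))-M)**2).sum()
r=minimize(cost,[.598,-.181],method='Nelder-Mead',options=dict(initial_simplex=[[.598,-.181],[.604,-.181],[.598,-.175]]));print(r.x,r.fun)
# top: threshold on stored pre-move image
T=dict(np.load('top0.npz'));im=T['color'].astype(int);x,y=proj(T,[.598,-.181,.06])[0].astype(int)
m=np.zeros(im.shape[:2]);sub=im[y-20:y+20,x-20:x+20].sum(2);m[y-20:y+20,x-20:x+20]=sub>480
lab=cv2.connectedComponents(m.astype(np.uint8))[1];m=(lab==lab[y,x]).astype(float);print(m.sum())
cost=lambda p:((cupmask(T,np.array([p[0],p[1],.045]),np.array([0,0,-1.]))-m)**2).sum()
r=minimize(cost,[.598,-.181],method='Nelder-Mead',options=dict(initial_simplex=[[.598,-.181],[.604,-.181],[.598,-.175]]));print(r.x,r.fun)
E
```

```text
[ 0.5945 -0.1814] 20.964229142637446
199.0
[ 0.5968 -0.1847] 246.93465590157632
```

```bash
python3 -m creep '[[0,0,0.35,-0.4,0,0,0],[0,0,0.35,-0.4,0,0,0],[0,0,0.35,-0.4,0,0,0],[0,0,0,0,0,0,0]]'
python3 - <<'E'
from plan import *
go([.5965,-.1815,.045],pitch(-10,90))
E
```

```text
time: 19.15
tool_pos: [0.5952, -0.1826, 0.2017]
orientation: [0.708, -0.063, -0.701, -0.061]
contact_force: [0.4, -0.2, 0.7]
grip_width: 0.0857
t 19.15 pos [ 0.5952 -0.1826  0.2017] j [-0.4244  0.2398  1.587   0.0002  1.3047  1.3211] F [ 0.3654 -0.2009  0.6719] w 0.0857
shift in current axes /30mm [ 5.2221 -0.0555  0.0136]  in target axes [ 5.2221 -0.0437 -0.0377]
rotvec /5deg (tool) [-0.0029 -0.1126 -0.026 ]
```

```bash
python3 -m creep '[[0,0.6,-0.04,0,0,-0.1,0],[0,0.8,0,-0.04,0,0,0],[0,0.8,0,0,0,0,0],[0,0.6,0,0,0,0,0],[0,0.4,0,0,0,0,0],[0,0,0,0,0,0,0]]'
python3 - <<'E'
from plan import *
go([.5965,-.1815,.045],pitch(-10,90))
c=snap('scene');x,y=proj(c,[.598,-.181,.06])[0].astype(int)
cv2.imwrite('pics/g_scene.png',cv2.resize(c['color'][y-50:y+50,x-60:x+60,::-1],None,fx=6,fy=6,interpolation=cv2.INTER_CUBIC))
E
```

```text
time: 19.75
tool_pos: [0.5941, -0.1791, 0.1023]
orientation: [-0.703, 0.061, 0.706, 0.061]
contact_force: [-0.4, -0.1, -0.4]
grip_width: 0.0855
t 19.75 pos [ 0.5941 -0.1791  0.1023] j [-0.419   0.3496  1.6505 -0.0019  1.1465  1.3259] F [-0.4147 -0.1222 -0.3651] w 0.0855
shift in current axes /30mm [ 1.9089  0.0622 -0.1039]  in target axes [ 1.9094  0.0631 -0.0939]
rotvec /5deg (tool) [ 0.0137  0.0607 -0.0058]
```

View pics/g_scene.png

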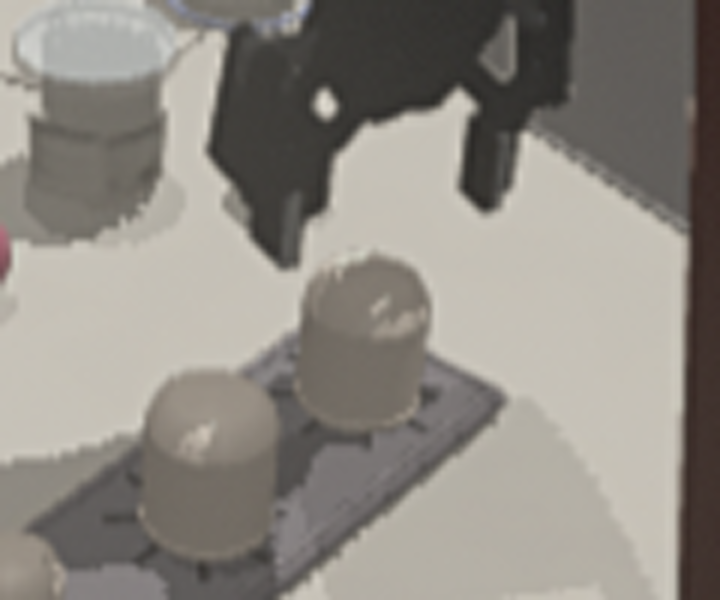

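```bash
python3 -m creep '[[0,0.4,0.05,-0.08,0,0,0],[0,0.5,0.02,-0.02,0,0,0],[0,0.5,0,0,0,0,0],[0,0.4,0,0,0,0,0],[0,0.1,0,0,0,0,0],[0,0,0,0,0,0,0]]'
python3 - <<'E'
from plan import *
go([.5965,-.1815,.045],pitch(-10,90))
c=snap('scene');x,y=proj(c,[.598,-.181,.06])[0].astype(int)
cv2.imwrite('pics/g2_scene.png',cv2.resize(c['color'][y-50:y+50,x-60:x+60,::-1],None,fx=6,fy=6,interpolation=cv2.INTER_CUBIC))
E
```

```text
time: 20.4
tool_pos: [0.598, -0.183, 0.0471]
orientation: [-0.704, 0.062, 0.705, 0.061]
contact_force: [1.0, 0.2, 0.5]
grip_width: 0.0853
t 20.4 pos [ 0.598  -0.183   0.0471] j [-0.422   0.4314  1.6603 -0.0022  1.0518  1.3237] F [1.0282 0.201  0.5137] w 0.0853
shift in current axes /30mm [ 0.0693 -0.0401  0.057 ]  in target axes [ 0.0692 -0.04    0.0572]
rotvec /5deg (tool) [ 0.0085  0.0264 -0.0164]
```

View pics/g2_scene.png

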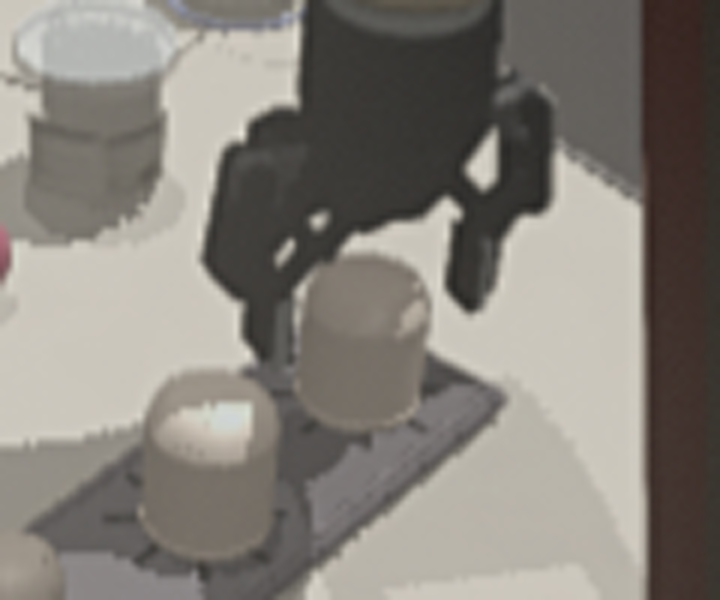

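```bash
python3 -m creep '[[0,0.03,-0.02,0.03,0,0,0],[1,0,0,0,0,0,0],[1,0,0,0,0,0,0],[1,0,0,0,0,0,0],[1,0,0,0,0,0,0],[1,0,0,0,0,0,0],[1,0,0,0,0,0,0],[1,0,0,0,0,0,0]]'
python3 - <<'E'
from plan import *
go([.5965,-.1815,.045],pitch(-10,90))
c=snap('scene');x,y=proj(c,[.598,-.181,.06])[0].astype(int)
cv2.imwrite('pics/g3_scene.png',cv2.resize(c['color'][y-50:y+50,x-60:x+60,::-1],None,fx=6,fy=6,interpolation=cv2.INTER_CUBIC))
E
```

```text
time: 21.25
tool_pos: [0.5987, -0.1827, 0.0484]
orientation: [0.705, -0.062, -0.704, -0.061]
contact_force: [0.5, 0.4, 6.1]
grip_width: 0.051
t 21.25 pos [ 0.5987 -0.1827  0.0484] j [-0.4212  0.4282  1.6617 -0.002   1.0499  1.3243] F [0.4633 0.3792 6.1293] w 0.051
shift in current axes /30mm [ 0.1141 -0.0274  0.0781]  in target axes [ 0.1142 -0.0271  0.078 ]
rotvec /5deg (tool) [ 0.0087 -0.0154 -0.0242]
```

View pics/g3_scene.png

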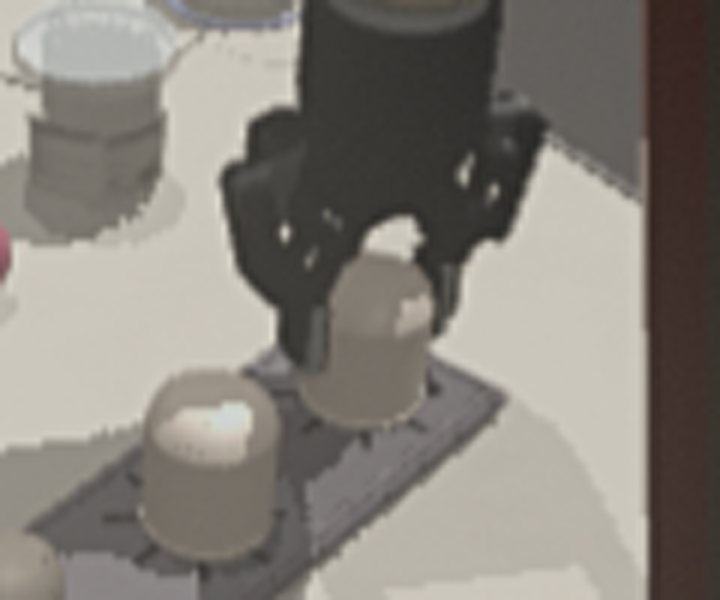

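```bash
python3 -m creep '[[1,-0.3,0,0,0,0,0],[1,-0.5,0,0,0,0,0],[1,-0.7,0,0,0,0,0],[1,-0.8,0,0,0,0,0],[1,-0.8,0,0,0,0,0],[1,-0.8,0,0,0,0,0],[1,-0.8,0,0,0,0,0],[1,-0.8,0,0,0,0,0],[1,-0.5,0,0,0,0,0],[1,0,0,0,0,0,0]]'
python3 - <<'E'
from plan import *
c=snap('scene','l.png')
Rm=pitch(8,50);F=np.array([.618,.196,.184])
print(F-.0344*Rm[:,0])
go(F-(.0344+.05)*Rm[:,0],Rm)
E
```

```text
time: 22.3
tool_pos: [0.5994, -0.1828, 0.231]
orientation: [0.706, -0.063, -0.703, -0.06]
contact_force: [0.0, -0.1, -1.1]
grip_width: 0.0508
[0.5961 0.1929 0.2104]
t 22.35 pos [ 0.5985 -0.1825  0.2288] j [-0.4208  0.2317  1.5446 -0.0021  1.3627  1.3242] F [ 0.0163 -0.6659 -2.3418] w 0.0514
shift in current axes /30mm [ -0.7009 -11.978    3.2611]  in target axes [ -0.1287 -12.4021  -0.8777]
rotvec /5deg (tool) [-3.4317  7.9141 -1.2853]
```

View pics/l.png

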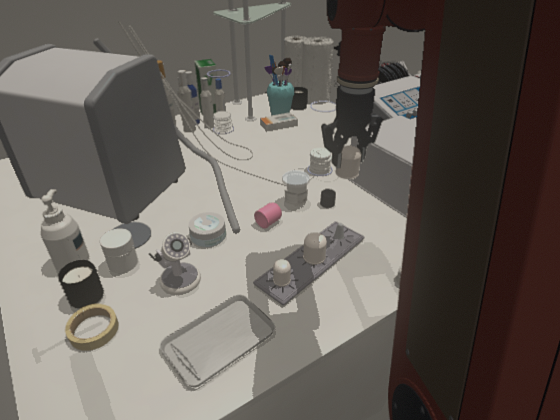

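```bash
python3 -m creep '[[1,0,-0.6,0.2,0,0,0],[1,-0.1,-1,0.27,0,0,0],[1,-0.1,-1,0.27,0,0,0],[1,-0.1,-1,0.27,0,0,0],[1,-0.1,-1,0.27,0,0,0],[1,-0.1,-1,0.27,0,0,0],[1,-0.1,-1,0.27,0,0,0],[1,-0.1,-1,0.27,0,0,0],[1,0,-1,0.27,0,0,0],[1,0,-1,0.27,0,0,0],[1,0,-1,0.27,0,0,0],[1,0,-1,0.27,0,0,0]]'
python3 -m creep '[[1,0,-0.2,0.1,-0.43,0.98,-0.16],[1,0,-0.1,0,-0.43,0.98,-0.16],[1,0,0,0,-0.43,0.98,-0.16],[1,0,0,0,-0.43,0.98,-0.16],[1,0,0,0,-0.43,0.98,-0.16],[1,0,0,0,-0.43,0.98,-0.16],[1,0,0,0,-0.43,0.98,-0.16],[1,0,0,0,-0.43,0.98,-0.16],[1,0,0,0,0,0,0]]'
python3 - <<'E'
from plan import *
Rm=pitch(8,50);F=np.array([.618,.196,.184])
go(F-(.0344+.03)*Rm[:,0],Rm)
snap('scene','f_s.png');snap('top','f_t.png')
E
```

```text
time: 23.55
tool_pos: [0.5626, 0.1789, 0.2456]
orientation: [-0.703, 0.062, 0.706, 0.06]
contact_force: [0.3, 0.1, -2.2]
grip_width: 0.0511
time: 24.45
tool_pos: [0.5588, 0.1864, 0.2422]
orientation: [0.901, 0.064, -0.429, 0.03]
contact_force: [-0.3, 0.0, -2.2]
grip_width: 0.0511
t 24.45 pos [0.5588 0.1864 0.2422] j [ 0.2117 -0.3031  2.1768 -0.0775  0.5884  1.6912] F [-0.3236  0.0008 -2.1914] w 0.0511
shift in current axes /30mm [ 0.6203 -0.0405 -0.2944]  in target axes [ 0.6248 -0.042  -0.2844]
rotvec /5deg (tool) [0.0009 0.1845 0.0274]
```

View pics/f_s.png

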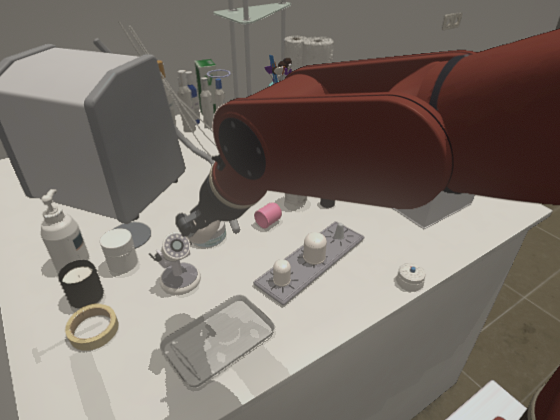

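View pics/f_t.png

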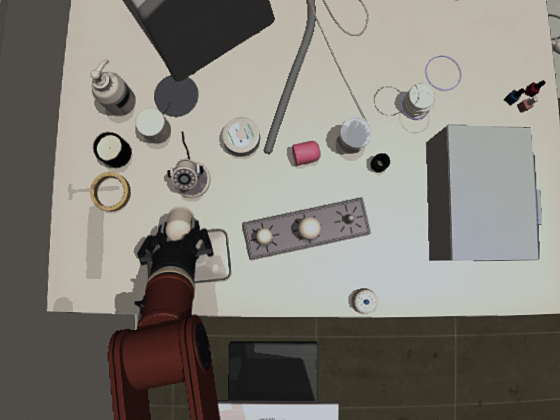

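```bash
python3 -m creep '[[1,0.3,-0.02,-0.15,0,0.18,0.03],[1,0.3,-0.02,-0.13,0,0,0],[1,0.3,0,0,0,0,0],[1,0.3,0,0,0,0,0],[1,0.2,0,0,0,0,0],[1,0.1,0,0,0,0,0],[1,0,0,0,0,0,0]]'
python3 - <<'E'
from plan import *
Rm=pitch(8,50);F=np.array([.618,.196,.184])
go(F-.0344*Rm[:,0],Rm)
st=env.state();C=R.from_quat(st['orientation']).as_matrix()
for off in (0,):
  ctr=st['tool_pos']+C@np.array([.0034,0,off]);ax=C[:,0]
  for n in('top','scene'):
    c=snap(n,f'h_{n}.png');m=cupmask(c,ctr,ax);im=c['color'][:,:,::-1]
    x,y=proj(c,ctr)[0].astype(int)
    im=cv2.resize(im[y-50:y+50,x-50:x+50],None,fx=6,fy=6,interpolation=cv2.INTER_CUBIC)
    mm=cv2.resize(m[y-50:y+50,x-50:x+50],None,fx=6,fy=6)
    cs,_=cv2.findContours((mm>.5).astype(np.uint8),0,1);cv2.drawContours(im,cs,-1,(0,0,255),1)
    cv2.imwrite(f'pics/h_{n}.png',im)
    print(n,proj(c,ctr),[(k,np.round(e['xy'],1),round(e['confidence'],2)) for k in('dry_cup_centre','dry_cup_mouth','dry_cup','focus','lens') for e in env.place_of(k,n)])
E
```

```text
time: 25.25
tool_pos: [0.5979, 0.1925, 0.218]
orientation: [0.905, 0.063, -0.419, 0.029]
contact_force: [0.4, -0.5, -1.1]
grip_width: 0.051
t 25.25 pos [0.5979 0.1925 0.218 ] j [ 0.2097 -0.1689  2.1261 -0.0999  0.4838  1.7135] F [ 0.3794 -0.5046 -1.1229] w 0.051
shift in current axes /30mm [ 0.1573 -0.0237  0.2091]  in target axes [ 0.1585 -0.0237  0.2082]
rotvec /5deg (tool) [-0.0086 -0.0658 -0.0122]
top [[179.2511 207.132 ]] [('dry_cup_centre', array([177.7, 207.5]), 0.76), ('dry_cup_centre', array([265.4, 238.1]), 0.74), ('dry_cup_mouth', array([179.3, 201.1]), 0.7), ('dry_cup', array([179.2, 217.9]), 0.62), ('dry_cup', array([187.9, 257.5]), 0.16), ('focus', array([179.3, 203. ]), 0.94), ('lens', array([183.6, 174. ]), 0.96)]
scene [[189.9941 223.8338]] [('dry_cup_centre', array([190.1, 227.1]), 0.78), ('dry_cup_centre', array([217.9, 339.3]), 0.72), ('dry_cup_mouth', array([184.8, 226.8]), 0.85), ('dry_cup', array([193.7, 222.5]), 0.6), ('dry_cup', array([280.5, 272.7]), 0.32), ('focus', array([189.8, 233.8]), 0.71), ('lens', array([176.2, 246.2]), 0.74)]
```

View pics/h_top.png

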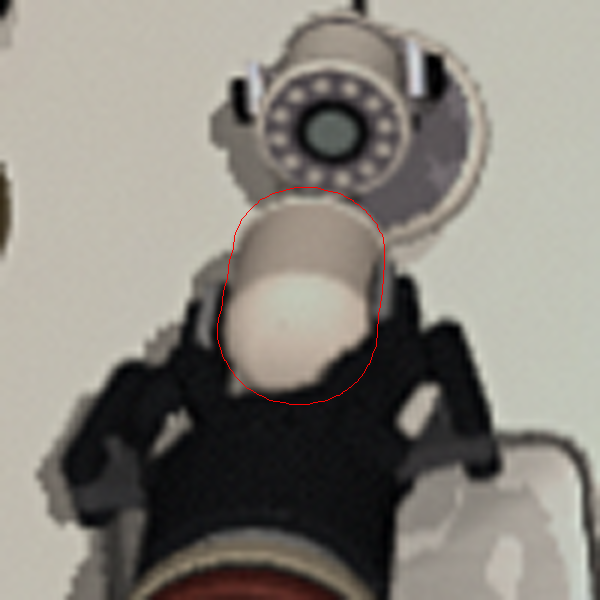

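View pics/h_scene.png

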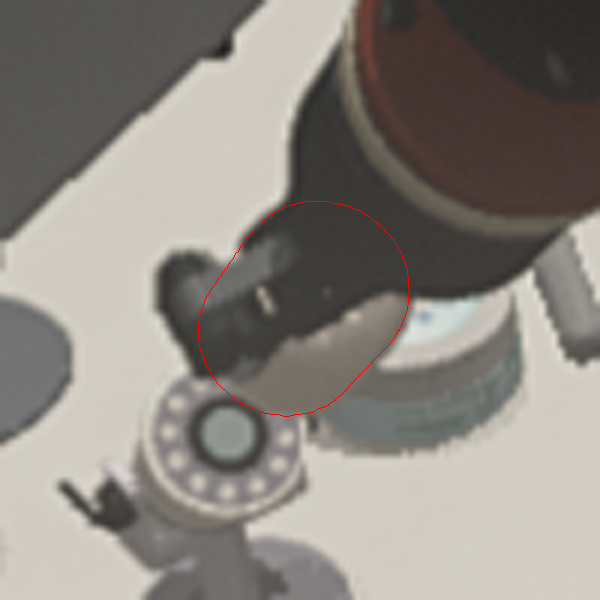

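```bash
python3 -m creep '[[1,0.08,-0.01,0.07,0,-0.06,0],[1,0.08,-0.01,0.06,0,0,0],[1,0,0,0,0,0,0],[1,0,0,0,0,0,0]]'
cat > ov.py <<'E'
from plan import *
import sys
tag=sys.argv[1];off=float(sys.argv[2]);F=np.array([.618,.196,.184]);Rm=pitch(8,50)
st=env.state();C=R.from_quat(st['orientation']).as_matrix()
go(F-Rm@np.array([.0344,0,off]),Rm)
L=F-.09*(-Rm[:,0])
ctr=st['tool_pos']+C@np.array([.0034,0,off]);ax=C[:,0];mouth=ctr+.031*ax
print('mouth',mouth,'err',mouth-F,'tilt',np.degrees(np.arccos(ax@Rm[:,0])))
u=C[:,1];v=C[:,2];th=np.linspace(0,2*np.pi,60)
for n in('top','scene'):
    c=snap(n);m=cupmask(c,ctr,ax)
    x,y=proj(c,ctr)[0].astype(int);x0,y0=x-50,y-50
    im=cv2.resize(c['color'][y0:y0+100,x0:x0+100,::-1],None,fx=6,fy=6,interpolation=cv2.INTER_CUBIC)
    mm=cv2.resize(m[y0:y0+100,x0:x0+100],None,fx=6,fy=6)
    cs,_=cv2.findContours((mm>.5).astype(np.uint8),0,1);cv2.drawContours(im,cs,-1,(0,0,255),1)
    P=lambda X:((proj(c,X)-[x0,y0]+.5)*6).astype(np.int32)
    cv2.polylines(im,[P([mouth+.026*(np.cos(t)*u+np.sin(t)*v) for t in th])],True,(255,0,0),1)
    q=P([L,F]);cv2.line(im,tuple(map(int,q[0])),tuple(map(int,q[1])),(0,255,0),1)
    cv2.polylines(im,[P([L+.029*(np.cos(t)*Rm[:,1]+np.sin(t)*Rm[:,2]) for t in th])],True,(0,255,255),1)
    cv2.imwrite(f'pics/{tag}_{n}.png',im)
E
python3 ov.py k .0023; python3 -c "
import cv2,numpy as np
a=cv2.imread('pics/k_top.png');b=cv2.imread('pics/k_scene.png');cv2.imwrite('pics/k.png',np.hstack([a[:560,100:500],b[100:660,100:500]]) )"
```

```text
time: 26.25
tool_pos: [0.5979, 0.1932, 0.2123]
orientation: [0.904, 0.063, -0.421, 0.029]
contact_force: [0.4, 0.3, -1.3]
grip_width: 0.0511
t 26.25 pos [0.5979 0.1932 0.2123] j [ 0.211  -0.1584  2.127  -0.1023  0.4769  1.717 ] F [ 0.3555  0.3035 -1.2792] w 0.0511
shift in current axes /30mm [ 0.0095 -0.0008  0.0111]  in target axes [ 0.0095 -0.0008  0.0111]
rotvec /5deg (tool) [-0.0067 -0.0156 -0.0104]
mouth [0.6181 0.196  0.1845] err [ 0.0001 -0.      0.0005] tilt 0.09395493502612402Traceback (most recent call last):
  File "<string>", line 3, in <module>
    a=cv2.imread('pics/k_top.png');b=cv2.imread('pics/k_scene.png');cv2.imwrite('pics/k.png',np.hstack([a[:560,100:500],b[100:660,100:500]]) )
                                                                                                                        ~~~~~~~~~^^^^^^^^^^^^^^^^^^^^^^^^^^^^^^^^^^^^^^
    return _nx.concatenate(arrs, 1, dtype=dtype, casting=casting)
           ~~~~~~~~~~~~~~~^^^^^^^^^^^^^^^^^^^^^^^^^^^^^^^^^^^^^^^
ValueError: all the input array dimensions except for the concatenation axis must match exactly, but along dimension 0, the array at index 0 has size 560 and the array at index 1 has size 500
```

```bash
python3 -c "
import cv2,numpy as np
a=cv2.imread('pics/k_top.png');b=cv2.imread('pics/k_scene.png');cv2.imwrite('pics/kk.png',np.hstack([a[:,100:500],b[:,100:500]]) )"
```

```text
(no output)
```

View pics/kk.png

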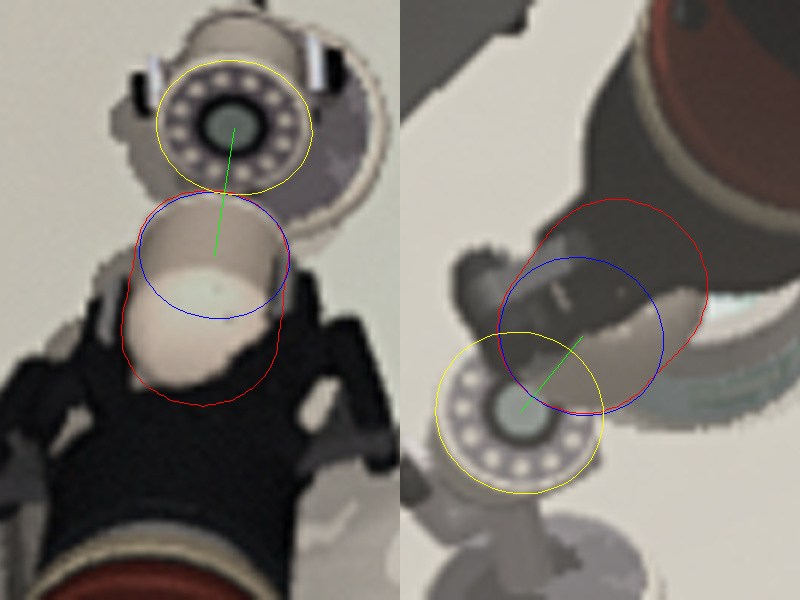

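```bash
python3 - <<'E'
from plan import *
F=np.array([.618,.196,.184]);Rm=pitch(8,50);L=F+.09*Rm[:,0]
acc={}
for i in range(5):
  for n in('top','scene'):
    c=snap(n,'fin_%s.png'%n)
    acc.setdefault((n,'projF'),[]).append(proj(c,F)[0]);acc.setdefault((n,'projL'),[]).append(proj(c,L)[0])
    for k,q in(('dry_cup_mouth',F),('dry_cup_centre',F-.031*Rm[:,0]),('focus',F),('lens',L)):
        p=proj(c,q)[0]
        r=[e for e in env.place_of(k,n) if np.hypot(*(e['xy']-p))<15]
        if r: acc.setdefault((n,k,'minus model'),[]).append(np.array(r[0]['xy'])-p)
for k,v in acc.items():print(k,np.median(v,0),np.std(v,0),len(v))
print(env.state()['time'])
E
```

```text
('top', 'projF') [180.9612 200.3203] [0. 0.] 5
('top', 'projL') [184.2191 178.954 ] [0. 0.] 5
('top', 'dry_cup_mouth', 'minus model') [1.3388 2.0797] [0.5036 0.469 ] 5
('top', 'dry_cup_centre', 'minus model') [-1.6362 -1.1488] [1.2921 0.3059] 5
('top', 'focus', 'minus model') [-2.6612 -0.7203] [1.4993 1.4358] 5
('top', 'lens', 'minus model') [-1.5191 -2.154 ] [0.6538 0.7949] 4
('scene', 'projF') [186.6635 232.654 ] [0. 0.] 5
('scene', 'projL') [176.3062 245.1923] [0. 0.] 5
('scene', 'dry_cup_mouth', 'minus model') [-1.7635 -0.854 ] [0.4922 0.5907] 3
('scene', 'dry_cup_centre', 'minus model') [0.7748 0.7604] [1.7309 0.8452] 5
('scene', 'focus', 'minus model') [2.3365 0.946 ] [1.3609 1.0048] 5
('scene', 'lens', 'minus model') [0.6938 0.4077] [1.7727 0.8935] 5
28.85
```

View pics/fin_scene.png

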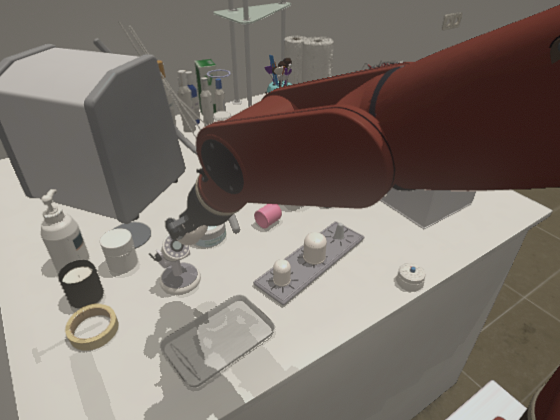

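```bash
python3 - <<'E'
from h import *
s=env.state();print(s['time'],s['tool_pos'],s['grip_width'],s['contact_force']);print(env.sign_off())
E
```

```text
28.85 [0.59807735 0.19317258 0.21266643] 0.05063643420263533 [-0.15769819 -0.43419173 -1.57798052]
the job is handed in; nothing more can be done
None
```

I hung the rinsed cup upside down over the free middle post. I then took the dry cup off its post and handed the job in at 28.9 s, still holding it in front of the inspection camera.

**Rinsed cup:** after I let it go, the pictures showed it standing square on its rim round the post. The small cup is still on its post.

**Dry cup:** from the arm's pose, the rim centre is within about 1 mm of my estimate of the focus point, and the mouth is within 0.1° of square to my estimate of the lens axis. This relies on where I judged the cup to sit in the grip. The cup outline drawn over both pictures matched to about 1 px.

**Camera:** the pictures showed nothing touching it, and the measured forces stayed small throughout (at most about 6 N).

**What disagreed:**
- **Position:** the two cameras' network readings of the focus point missed each other by about 4 mm, in opposite directions, so I used a balanced estimate. True centring could be off by a few mm.
- **Aim:** the lens's sideways aim is known only to about ±3–4°.
- **Mouth reading:** the network's reading of the dry cup's mouth differed from my model by up to about 2.5 px. I did not correct for that.

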